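Lay out the fletching bench

TASK

Lay out the bench for fletching arrows: stand the bottles in the three wells of the plywood caddy, the glue (slim round bottle with a pointed nozzle) in the well nearest the fletching jig, the accelerator (round bottle with a spray head) in the middle well next to it, and the primer (square bottle) in the far well. Stand the wide jar on the bench in the gap between caddy and jig, in line with the row of wells, midway between them, and put the small jar centred on top of its lid. Do not tip any bottle over, and leave the scale, the pliers and the screwdriver where they are.

Things in the scene. Friction and masses are not known exactly. Their poses are not given: they have to be found in the camera images.
- caddy: Plywood bottle caddy fixed to the bench: open-topped, 198 mm long (its y) by 70 mm deep (x) by 45 mm high, walls 6 mm. Three square wells, 58 x 58 mm inside, in a row: centres at y = -64, 0 and +64 mm, x = 0 in its frame; well floor 6 mm above the bench. Origin: centre of its underside. Its x points away from the robot within 0.15 rad.
- jig: Three-station arrow fletching jig, black steel, fixed to the bench: base plate 124 (x) x 150 (y) mm, with three sloping beds with clamps, about 130 mm high at the far side, 50 mm at the near side. Origin: centre of its underside. It stands beyond one end of the caddy (+y or -y, it varies), about in line, 145 to 172 mm of gap between the caddy's end and the base plate.
- glue: Slim round black bottle of glue, 34 mm diameter, straight-sided up to 80 mm, then a shoulder and a pointed white nozzle up to 108 mm; about 60 g; loose, starts upright; origin at the centre of its underside, z up
- accelerator: Round black bottle of accelerator, 42 mm diameter, straight-sided up to 80 mm, with a white finger-spray head (32 x 16 mm) up to 102 mm; about 90 g; loose, starts upright; origin at the centre of its underside, z up
- primer: Square black bottle of primer, 40 x 40 mm, flat sides (facing its x and y) up to 80 mm, with a round white cap of 26 mm up to 100 mm; about 100 g; loose, starts upright; origin at the centre of its underside, z up
- wide_jar: Wide low clear jar with flat black lid, full of vanes, 60 mm diameter, 44 mm high; rigid, about 110 g; loose, starts upright; origin at the centre of its underside, z up
- small_jar: Small clear jar with flat black lid, full of nocks, 44 mm diameter, 36 mm high; rigid, about 60 g; loose, starts upright; origin at the centre of its underside, z up
- scale: Bystander: black electronic scale with a round steel pan, 130 (x) x 86 (y) mm, 25 mm high, standing beyond the caddy's other end; origin at the centre of its underside
- pliers: Bystander: pliers with black handles, 155 mm long, 52 mm wide, lying at the left of the bench along their x axis, handles to -x; origin under their middle
- screwdriver: Bystander: screwdriver with red handle, 150 mm long, lying at the right of the bench along its x axis, handle to -x; origin under its middle

How it is judged:
By the outcome, as a careful person would: the job done as asked, in the order asked, and still so for the second after the job is handed in, with the robot touching nothing.
It also fails if it takes over 128 s, if anything falls off the work surface, if the arm or the gripper's body presses on something with over 40 N, if the wrist force passes 120 N, or if a joint passes its speed limit or range.

ROBOT

A 6-joint arm with a two-finger parallel gripper is mounted at the origin on the work surface. World frame = base frame: x ahead of the robot, y to its left, z up, the work surface at z = 0. Lengths are in m, angles in degrees, forces in N, time in s.
With the tool pointing down it reaches from about 0.4 to 0.825 m from the base axis. Payload 7 kg.
Tool frame: the origin (TCP) lies between the finger pads; the fingertips stand 19 mm ahead of it and the grasp point (between the pads) is the TCP; y points along the fingers, x is the direction in which the jaws open and shut, and the axes are right-handed (so a half turn about y gives the same grasp; the last joint's range is limited). The gripper opens to 88 mm and grips with 3 to 60 N. Pads are 19 mm wide; open, the fingers measure 130 mm over their backs; the gripper's body (78 mm by 193 mm) begins 47 mm behind the grasp point.
Start: joints at [-46.69, 20.546, 0.682, 0, -70.136, -16.507], TCP at [0.304, -0.602, 0.246] pointing down, gripper open.
Joint ranges: [-176.03, 176.03], [-82.01, 121.73], [-58.28, 71.71], [-173.87, 95.51], [-174.79, -0.11], [-173.66, 173.66]. Speed limits (degrees/s): [136.94, 136.94, 172.46, 180, 180, 180].

INTERFACE

Orientations are given as [roll, pitch, yaw] about the fixed x, y, z axes, in that order (R = Rz(yaw) Ry(pitch) Rx(roll)).
In Python, from plant import r gives the robot as it stands. The module is installed in compiled form; this text tells all that it offers.
- The arm moves only by the tool jog_arm, never from a script. Its argument "steps" is a list of rows, each a list of 5 numbers: the closure, from 0 (fully open) to 1 (shut), then the shift along the tool's x, y, z in m, then the turn about the tool's y in degrees. In form: [[jaw, x, y, z, turn], ...]. A call has 1 to 12 rows; each row shifts and turns the commanded pose from where the row before left it, along the tool's axes as they then stand; what a row does not reach is not made up. A row lasts 1/12 s, in which the tool goes at most 41.7 mm and 7.16 degrees, less where a joint would pass 70% of its speed; a pose out of reach is approached as far as the arm can. A call with a gripper value outside its range is refused whole. The fingers move at their own pace and stop on an object; "squeeze" is the grip in N (left out, the last holds). Time passes only in rows, so rows that do not move let the fingers close. It gives the time, the measured TCP pose, the force and the opening at its end, in the units of the state.
- r.get_state(): the state, without advancing time (a new reading comes with each control period).
- r.capture(name): name is "scene" or "top"; returns a dict with "image" (420x560x3 uint8, red, green, blue), "vfov" (degrees; the focal length in pixels is half the picture's height over the tangent of half this angle, whatever the lens; pixels are square), "cx", "cy" (the principal point, pixels), "R" (3x3) and "t" (3): a world point X has camera coordinates R X + t. Camera axes: x right, y down, z forward; pixel columns grow to the right and rows downward; lengths in m; the calibration is good to about 2 mm. A picture is of the moment at which its call begins. There is no depth.
- r.close_job(): hands the job in, once; it reports no verdict.
The state is a dict: "time_s": time; "joints": joint angles; "qd": joint speeds; "joint_torque": joint torques, N m; "tcp_pos": TCP position; "eef_rot": TCP orientation; "contact_force": force on the tool from outside, world axes, zero at the start; "moment": the same for the moment, N m; "gripper_width": finger opening in m.
Only numpy, scipy, OpenCV 4.12 (cv2) and the standard library are available. Lean on these libraries where they do the work, as an engineer would, in place of code of your own. Each camera call takes 0.05 s, during which the arm holds its last target.

## Working session

There is one attempt and no reset: what is moved stays moved. The work goes in short steps, Python scripts to look and compute and a tool call to move; the robot and the scene stay as the last step left them, time stands still between calls to the robot, and variables do not carry over. Pictures are saved under pics/ and viewed, and the job is handed in when it is done.

Besides the shell and the picture viewer there is one more tool, called after "Emit:" in YAML: its name, and indented under it one key for each argument. jog_arm: Moves the arm, as the interface text tells. Its arguments: {"type":"object","properties":{"steps":{"type":"array","items":{"type":"array","items":{"type":"number"}}},"squeeze":{"type":"number"}},"required":["steps"]}

```bash
ls; mkdir -p pics
python3 - <<'E'
from plant import r
import cv2,numpy as np
for n in ["scene","top"]:
    c=r.capture(n); cv2.imwrite(f"pics/{n}0.png",c["image"][:,:,::-1])
    print(n,c["vfov"],c["cx"],c["cy"],np.round(c["R"],4).tolist(),np.round(c["t"],4).tolist())
print(r.get_state())
E
```

```text
pics
scene 48.04144637474577 278.12480571895446 210.66832957061897 [[-0.5658, 0.8245, -0.0092], [0.6453, 0.4358, -0.6275], [-0.5134, -0.3609, -0.7786]] [0.3008, -0.2865, 1.5445]
top 48.261351065761005 289.37872193075174 211.81551069642492 [[-0.0225, -0.9997, -0.0023], [-0.9979, 0.0226, -0.0612], [0.0613, 0.0009, -0.9981]] [0.0188, 0.5433, 1.0586]
{'time_s': 0.1, 'joints': array([-4.66911386e+01,  2.05879978e+01,  6.40725218e-01, -1.81724630e-02,
       -7.01363994e+01, -1.65051998e+01]), 'qd': array([ 0.09418837, -0.03975556,  0.1599398 ,  0.02370714, -0.04353078,
        0.12244277]), 'joint_torque': array([-1.32003886e-03, -5.84163237e+01,  2.93753332e+01,  7.01544419e+00,
        1.02435448e-02, -8.16376291e-05]), 'tcp_pos': array([ 0.30416618, -0.60213716,  0.24472039]), 'eef_rot': array([-8.99926067e+01, -8.50782418e-02,  1.16797469e+02]), 'contact_force': array([-0.46935738, -0.06100879,  0.83808217]), 'moment': array([-0.01294026,  0.01064355,  0.03022807]), 'gripper_width': 0.08784010992193347}
```

View pics/scene0.png

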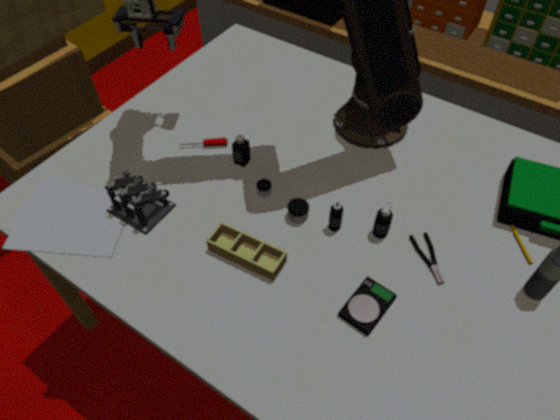

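View pics/top0.png

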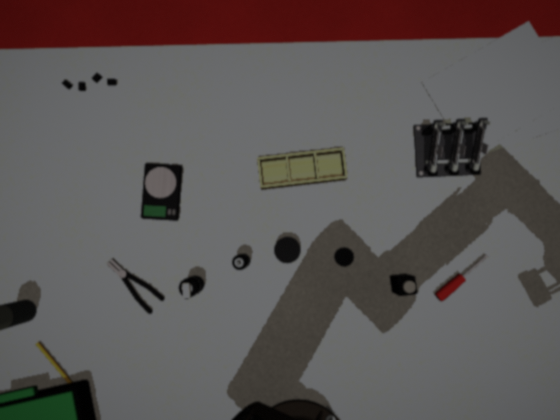

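Run:
```python
import cv2
a=cv2.imread("pics/top0.png"); 
cv2.imwrite("pics/ta.png",cv2.resize(a[110:310,100:300],None,fx=3,fy=3,interpolation=cv2.INTER_CUBIC))
cv2.imwrite("pics/tb.png",cv2.resize(a[105:305,250:510],None,fx=3,fy=3,interpolation=cv2.INTER_CUBIC))
b=cv2.imread("pics/scene0.png")
cv2.imwrite("pics/sa.png",cv2.resize(b[130:290,200:400],None,fx=4,fy=3.7,interpolation=cv2.INTER_CUBIC)[:, :])
```

```text
(no output)
```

View pics/ta.png

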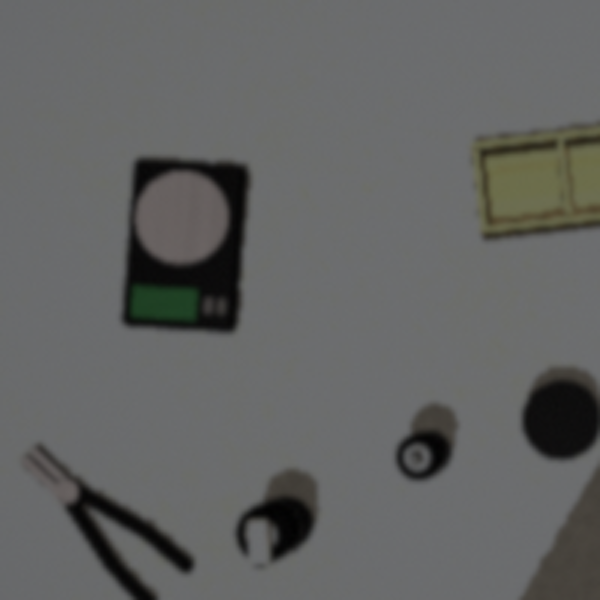

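View pics/tb.png

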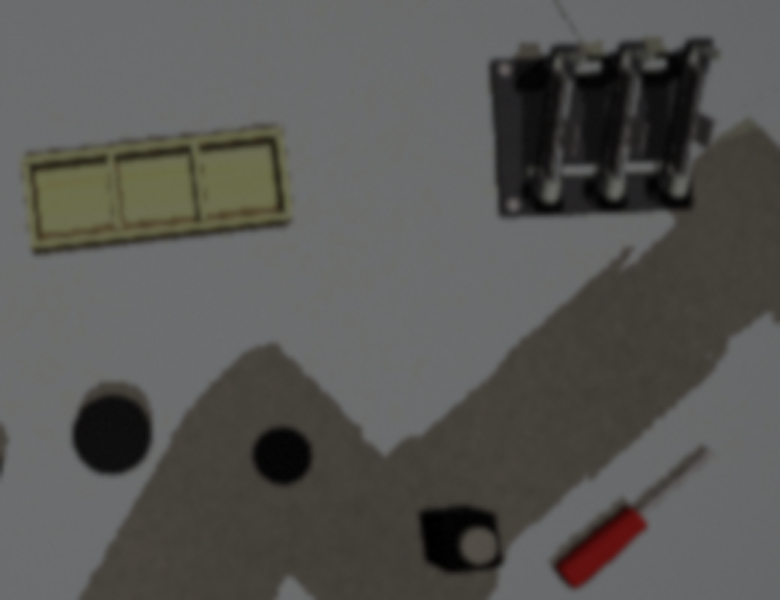

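View pics/sa.png

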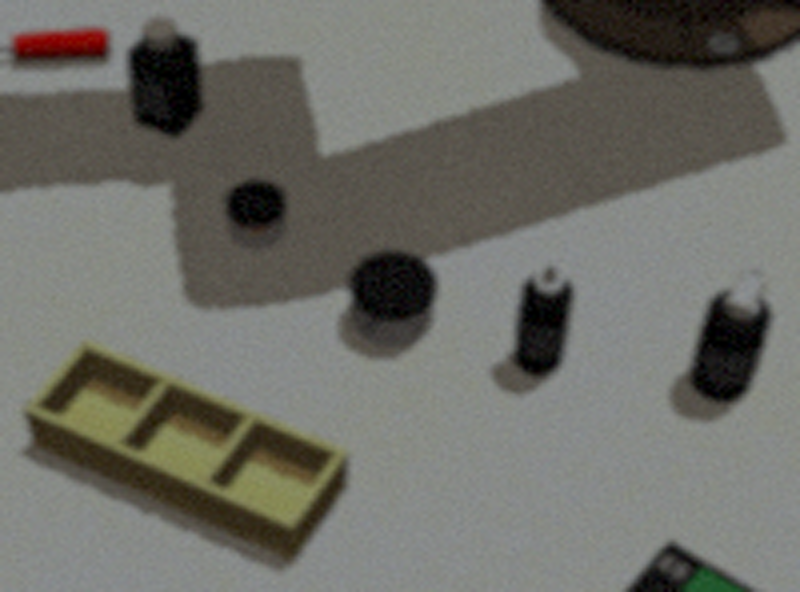

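```bash
cat > h.py <<'E'
import numpy as np,cv2
def ray(c,px):
    f=c["image"].shape[0]/2/np.tan(np.radians(c["vfov"])/2)
    px=np.atleast_2d(px).astype(float)
    d=np.c_[(px[:,0]-c["cx"])/f,(px[:,1]-c["cy"])/f,np.ones(len(px))]@c["R"]
    return -np.array(c["R"]).T@np.array(c["t"]),d
def plane(c,px,z):
    o,d=ray(c,px); return o+d*((z-o[2])/d[:,2])[:,None]
def proj(c,X):
    f=c["image"].shape[0]/2/np.tan(np.radians(c["vfov"])/2)
    p=np.atleast_2d(X)@np.array(c["R"]).T+c["t"]; return np.c_[p[:,0]/p[:,2]*f+c["cx"],p[:,1]/p[:,2]*f+c["cy"]]
def tri(c1,p1,c2,p2):
    A=np.zeros((3,3));b=np.zeros(3);L=[]
    for c,p in((c1,p1),(c2,p2)):
        o,d=ray(c,p);d=d[0]/np.linalg.norm(d[0]);P=np.eye(3)-np.outer(d,d);A+=P;b+=P@o;L.append((o,P))
    X=np.linalg.solve(A,b);return X,[np.linalg.norm(P@(X-o)) for o,P in L]
def blobs(m,amin=15):
    n,l,s,ce=cv2.connectedComponentsWithStats(m.astype(np.uint8))
    return [(i,s[i],ce[i],l) for i in range(1,n) if s[i][4]>=amin]
E
python3 - <<'E'
from h import *
from plant import r
import pickle
T=r.capture("top");S=r.capture("scene");pickle.dump((T,S),open("ts.pkl","wb"))
for n,c in(("T",T),("S",S)):
    print(n,"cam",ray(c,[[0,0]])[0].round(3))
    im=c["image"].astype(int);g=im.max(2)
    hsv=cv2.cvtColor(c["image"],cv2.COLOR_RGB2HSV)
    print("dark")
    for i,s,ce,l in blobs(g<45,30): print(s,ce.round(1))
    y=(im[:,:,0]-im[:,:,2]>25)&(im[:,:,1]-im[:,:,2]>15)
    print("yellow")
    for i,s,ce,l in blobs(y,60): print(s,ce.round(1))
E
```

```text
T cam [0.478 0.006 1.09 ]
dark
[93 74  9  8 48] [96.5 77.4]
[108  79   9   6  49] [111.6  81.6]
[63 80  9  9 46] [67.1 83.9]
[79 82  7  9 52] [81.7 86. ]
[ 414  119   72   57 2675] [447.8 147.7]
[141 163  42  57 996] [164. 194.]
[275 237  25  26 521] [287.  249.1]
[334 247  20  20 311] [343.7 256.5]
[233 254  17  15 127] [242.4 260. ]
[123 272  41  41 424] [140.6 290.1]
[390 273  27  23 410] [401.  283.4]
[179 275  25  21 262] [193.7 283.7]
[  0 299  36  30 781] [ 16.4 312.6]
[   0  378   97   42 1489] [ 61.  396.7]
[ 233  399  106   21 1614] [285.5 410.7]
yellow
[ 259  155   84   32 1871] [299.9 170.6]
[ 36 342  35  41 239] [ 52.9 362. ]
S cam [1.148 0.434 1.025]
dark
[ 113    0   85   47 1570] [153.2  19.9]
[  263     0   163   148 10870] [372.3  64. ]
[ 491    0   69   40 1575] [523.3  15.4]
[132   7  11   6  40] [137.    9.8]
[506  33  54  36 981] [539.2  50.3]
[  0  35  66  46 474] [33.6 56.7]
[   0   35  135  126 6310] [ 53.1 100.8]
[431  68  10   9  30] [435.2  71.5]
[460  79  14  10  44] [467.4  83. ]
[476  84  11   8  36] [481.   87.9]
[525 101   9  13  39] [529.1 105.7]
[541 106  10   8  40] [545.2 110. ]
[  0 139  72  44 398] [ 22.7 166.5]
[233 140  17  27 365] [241.1 152.8]
[ 497  160   63   80 1408] [522.3 212.9]
[ 106  174   63   57 1414] [135.6 202.5]
[257 179  14  13 147] [263.6 185.1]
[288 198  20  21 306] [297.5 207.4]
[329 207  13  24 221] [334.9 219. ]
[373 211  19  28 322] [381.4 225.1]
[410 234  26  33 196] [424.6 250.2]
[524 248  36  52 682] [540.7 280.1]
[ 36 260  62  69 867] [ 70.6 296.4]
[339 278  57  57 699] [365.5 309.4]
yellow
[   0    0  131  180 9707] [54.2 68.6]
[153   0  33  11 259] [167.6   4.1]
[ 235    0  114   43 1044] [299.1  18.9]
[ 410    0  150  118 8706] [482.3  54.2]
[123  20  27   7  76] [138.3  23.1]
[ 207  222   79   59 2006] [246.4 249.9]
[510 225  23  39 193] [521.2 243.9]
[ 47 275  19  24  93] [ 56.5 285.6]
[ 64 294  22  19 101] [ 74.5 303.3]
```

Run:
```python
from h import *
import pickle
T,S=pickle.load(open("ts.pkl","rb"))
g=T["image"].max(2)
def cont(m):
    cs,_=cv2.findContours(m.astype(np.uint8),cv2.RETR_EXTERNAL,cv2.CHAIN_APPROX_NONE);return cs
for nm,p,z in(("wide",(287,249.1),.044),("small",(343.7,256.5),.036)):
    X=plane(T,[p],z)[0];print(nm,X.round(4),"in S:",proj(S,X).round(1))
A=521;print("wide diam from area mm",)
f=210/np.tan(np.radians(T["vfov"]/2))
for a,z in((521,.044),(311,.036)): print(2*np.sqrt(a/np.pi)*(1.09-z)/f)
# white tips in both views
for n,c,boxes in(("T",T,{"glue":(230,250,255,272),"acc":(175,272,208,302),"primer":(388,270,422,298)}),("S",S,{"glue":(325,195,345,215),"acc":(370,195,396,220),"primer":(230,130,254,150)})):
    print(n)
    for k,(x0,y0,x1,y1) in boxes.items():
        print(k);print(c["image"][y0:y1,x0:x1].max(2)) if k!="x" else 0
```

```text
wide [0.459  0.0137 0.044 ] in S: [[297.4 206.2]]
small [ 0.4395 -0.1128  0.036 ] in S: [[263.6 184.3]]
wide diam from area mm
0.05746847935143114
0.044740410532980786
T
glue
[[111 111 111 111 111 108 101  87  75  69  68  70  70  70  70  68  68  68
   68  67  69  77  91 104 109]
 [110 110 111 110 110 108  97  81  71  69  67  68  69  69  68  68  68  68
   68  68  69  74  87 101 109]
 [110 111 111 111 109 108  96  78  67  64  63  64  63  63  62  62  64  67
   68  68  69  74  87 102 109]
 [111 111 110 110 110 106  94  74  59  52  49  47  47  46  45  47  55  62
   68  70  72  80  93 105 110]
 [110 110 110 109 106  98  83  59  42  34  29  27  27  24  25  29  38  50
   61  68  72  83  98 108 110]
 [110 110 109 104  94  78  59  38  23  15  11  10   9  10  11  15  22  34
   48  61  70  84 100 109 109]
 [111 110 105  93  72  49  31  19  15  13  11   7   6   5   5   7  11  20
   33  51  67  83 100 109 110]
 [110 107  96  73  47  28  23  29  37  38  33  23  14   7   5   5   8  11
   21  40  62  82 100 109 111]
 [110 102  83  53  30  31  45  59  69  70  63  51  31  13   4   4   4   8
   15  33  
[... 15222 characters left out ...]
21  87  55  21   9  30  29  40  42  38  33  31  18  15  22  13  11
   43  94 130 135 138 137]
 [137 113  72  28   9  26   7  20  26  24  20  28  22   4   8   7   8   3
   38  86 122 138 142 137]
 [141 104  66  14   0   0   7  12  11   0   8   9   0  20  16  14  15   3
   41  74 117 137 141 140]
 [136 109  64  22   5   4  14   5   4  12  18   7  17   3   3  10  11  18
   41  73 110 126 127 123]
 [136 112  68  30  10  13   0  15  18   0  14   0   7  13   2   0   0  11
   19  57  80 108 107 101]
 [134 113  78  26   2   2   3   0   8   8  19   4   6  11   0  11  11   9
   19  44  68  91  93  90]
 [136 116  71  35   7   0  20  14   0  21   8  14  13  15  17   2   6   1
    2  39  66  82  87  88]]
```

```bash
cat >> h.py <<'E'
def sub(c,box,th,k=4,inv=False):
    x0,y0,x1,y1=box
    g=cv2.GaussianBlur(c["image"].max(2),(0,0),.7)
    G=cv2.resize(g[y0:y1,x0:x1],None,fx=k,fy=k,interpolation=cv2.INTER_CUBIC)
    m=((G>th) if inv else (G<th)).astype(np.uint8)
    cs,_=cv2.findContours(m,cv2.RETR_EXTERNAL,cv2.CHAIN_APPROX_NONE)
    ct=max(cs,key=cv2.contourArea)[:,0].astype(float)
    return (ct+.5)/k-.5+[x0,y0]
def fitc(P,R=None):
    from scipy.optimize import least_squares
    x0=P.mean(0)
    if R: s=least_squares(lambda q:np.hypot(*(P-q).T)-R,x0)
    else: s=least_squares(lambda q:np.hypot(*(P-q[:2]).T)-q[2],[*x0,.02])
    return s.x,np.sqrt(np.mean(s.fun**2))
E
python3 - <<'E'
from h import *
import pickle
T,S=pickle.load(open("ts.pkl","rb"))
nad=proj(T,[.478,.006,0])[0];print("nadir px",nad)
print("glue tip tri",tri(T,[239.2,261.2],S,[337.3,203.6]))
pc=plane(T,[[409,286.6]],.100)[0];print("primer cap",pc,proj(S,pc))
for nm,box,R,excl in(("glue",(226,246,258,276),.017,None),("acc",(172,266,208,300),.021,None)):
    ct=sub(T,box,45)
    P=plane(T,ct,.08)[:,:2];o=np.array([.478,.006]);c0=P.mean(0);u=(c0-o)/np.linalg.norm(c0-o)
    # outward half about the outer part
    s=(P-c0)@u; 
    sel=P[s>np.percentile(s,100)-R*1.0]
    if nm=="acc": sel=sel[(sel[:,0]>c0[0]-.008)]
    print(nm,len(sel),fitc(sel,R),fitc(sel))
ct=sub(T,(382,266,420,302),35).astype(np.float32)
h=cv2.convexHull(ct);print("primer poly",cv2.approxPolyDP(h,1.0,True)[:,0].round(1).tolist())
# scene: body bounding
for nm,box in(("glue",(322,200,348,236)),("acc",(366,205,398,244)),("primer",(228,134,256,172))):
    ct=sub(S,box,65).astype(np.float32);h=cv2.convexHull(ct)
    print(nm,"S poly",cv2.approxPolyDP(h,1.0,True)[:,0].round(1).tolist())
E
```

```text
nadir px [290.25884229 240.45756327]
glue tip tri (array([0.43587879, 0.11584111, 0.10071805]), [np.float64(0.0019268915658870636), np.float64(0.0019268915658871538)])
primer cap [ 0.37596854 -0.24043773  0.1       ] [[239.66187495 137.4459295 ]]
glue 87 (array([0.43624883, 0.11293183]), np.float64(0.000883363665241993)) (array([0.43531527, 0.11512986, 0.01516232]), np.float64(0.0002951773817596089))
acc 86 (array([0.3793574 , 0.22433206]), np.float64(0.00202774894517657)) (array([0.3858973 , 0.23318319, 0.01115172]), np.float64(0.0018738359287540824))
primer poly [[413.8999938964844, 276.1000061035156], [414.6000061035156, 281.1000061035156], [407.6000061035156, 294.1000061035156], [398.8999938964844, 295.1000061035156], [392.1000061035156, 291.6000061035156], [390.1000061035156, 283.3999938964844], [390.6000061035156, 275.1000061035156], [405.1000061035156, 273.3999938964844]]
glue S poly [[331.6000061035156, 206.39999389648438], [341.8999938964844, 208.10000610351562], [339.3999938964844, 226.60000610351562], [334.8999938964844, 231.39999389648438], [330.8999938964844, 230.60000610351562], [327.8999938964844, 226.89999389648438]]
acc S poly [[380.1000061035156, 210.10000610351562], [390.6000061035156, 212.89999389648438], [391.6000061035156, 215.89999389648438], [385.6000061035156, 235.39999389648438], [378.8999938964844, 238.60000610351562], [373.3999938964844, 235.60000610351562], [371.8999938964844, 231.39999389648438], [377.1000061035156, 212.60000610351562]]
primer S poly [[243.89999389648438, 139.39999389648438], [247.89999389648438, 141.10000610351562], [250.60000610351562, 158.10000610351562], [245.60000610351562, 165.60000610351562], [242.39999389648438, 166.89999389648438], [233.39999389648438, 162.60000610351562], [232.10000610351562, 144.10000610351562], [235.89999389648438, 140.39999389648438]]
```

```bash
cat > ov.py <<'E'
from h import *
import pickle
T,S=pickle.load(open("ts.pkl","rb"))
print("glue ring",plane(T,[[238.6,262]],.085),"acc head",plane(T,[[185.9,290]],.1))
C={"glue":(.436,.1135,.017,.08),"acc":(.379,.224,.021,.08),"wide":(.459,.0137,.03,.044),"small":(.4395,-.1128,.022,.036)}
pr=(.376,-.2404,np.radians(6))
a=np.linspace(0,2*np.pi,60)
for n,c,boxes in(("T",T,[(170,245,310,305),(330,235,430,305)]),("S",S,[(225,130,310,225),(320,190,400,245)])):
    k=5;im=cv2.resize(c["image"][:,:,::-1],None,fx=k,fy=k,interpolation=cv2.INTER_CUBIC);im=np.clip(im.astype(int)*2,0,255).astype(np.uint8)
    def dr(X,col):
        p=((proj(c,X)+.5)*k-.5).round().astype(np.int32);cv2.polylines(im,[p],True,col,1)
    for nm,(x,y,R,H) in C.items():
        for z,col in((0,(0,0,255)),(H,(0,255,0))): dr(np.c_[x+R*np.cos(a),y+R*np.sin(a),0*a+z],col)
    q=np.array([[1,1],[1,-1],[-1,-1],[-1,1]])*.02;ro=np.array([[np.cos(pr[2]),-np.sin(pr[2])],[np.sin(pr[2]),np.cos(pr[2])]])
    for z,col in((0,(0,0,255)),(.08,(0,255,0))): dr(np.c_[q@ro.T+pr[:2],np.full(4,z)],col)
    for j,(x0,y0,x1,y1) in enumerate(boxes): cv2.imwrite(f"pics/ov{n}{j}.png",im[y0*k:y1*k,x0*k:x1*k])
E
python3 ov.py
```

```text
glue ring [[0.43457705 0.11722423 0.085     ]] acc head [[0.37930335 0.22690549 0.1       ]]
```

View pics/ovT0.png

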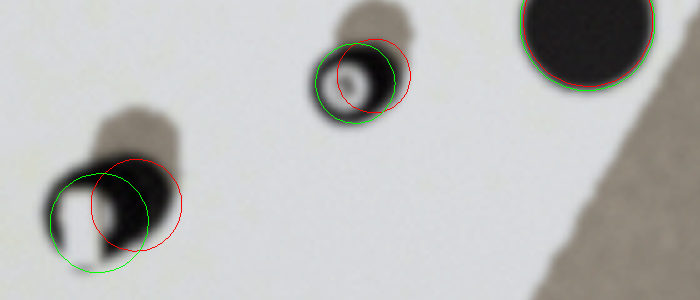

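View pics/ovT1.png

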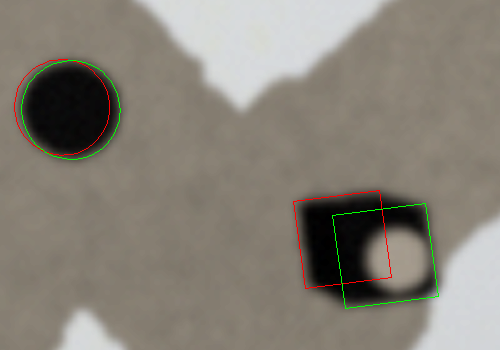

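View pics/ovS0.png

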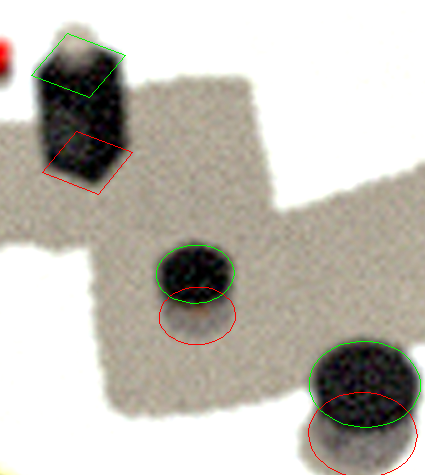

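View pics/ovS1.png

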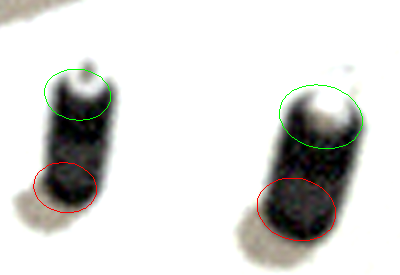

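Run:
```python
from h import *
import pickle
T,S=pickle.load(open("ts.pkl","rb"))
im=T["image"].astype(int)
k=4
g=cv2.GaussianBlur(T["image"],(0,0),.6)
x0,y0=245,135
G=cv2.resize(g[y0:200,x0:360],None,fx=k,fy=k,interpolation=cv2.INTER_CUBIC).astype(int)
for th in(10,14,18):
    m=((G[:,:,0]-G[:,:,2])>th).astype(np.uint8)
    m=cv2.morphologyEx(m,cv2.MORPH_CLOSE,np.ones((25,25)))
    cs,_=cv2.findContours(m,cv2.RETR_EXTERNAL,cv2.CHAIN_APPROX_NONE)
    ct=max(cs,key=cv2.contourArea)[:,0]
    px=(ct+.5)/k-.5+[x0,y0]
    P=plane(T,px,.045)[:,:2]*1000
    r=cv2.minAreaRect(P.astype(np.float32));print(th,r)
# wall between wells and floors: jig base bright edge
cv2.imwrite("pics/jig.png",np.clip(cv2.resize(T["image"][105:195,395:500,::-1],None,fx=6,fy=6,interpolation=cv2.INTER_CUBIC).astype(int)*2,0,255))
cv2.imwrite("pics/cad.png",np.clip(cv2.resize(T["image"][135:200,245:360,::-1],None,fx=6,fy=6,interpolation=cv2.INTER_CUBIC).astype(int)*2,0,255))
cv2.imwrite("pics/jigS.png",np.clip(cv2.resize(S["image"][165:285,95:295,::-1],None,fx=4,fy=4,interpolation=cv2.INTER_CUBIC).astype(int)*2,0,255))
```

```text
10 ((641.2369384765625, -23.844024658203125), (76.08287811279297, 199.8440399169922), 5.276966094970703)
14 ((641.1768188476562, -23.959732055664062), (73.9791030883789, 197.96961975097656), 5.297333717346191)
18 ((641.3206176757812, -23.98877716064453), (71.8923568725586, 196.04917907714844), 5.250878810882568)[ WARN:0@0.077] global loadsave.cpp:1063 imwrite_ Unsupported depth image for selected encoder is fallbacked to CV_8U.
```

View pics/jig.png

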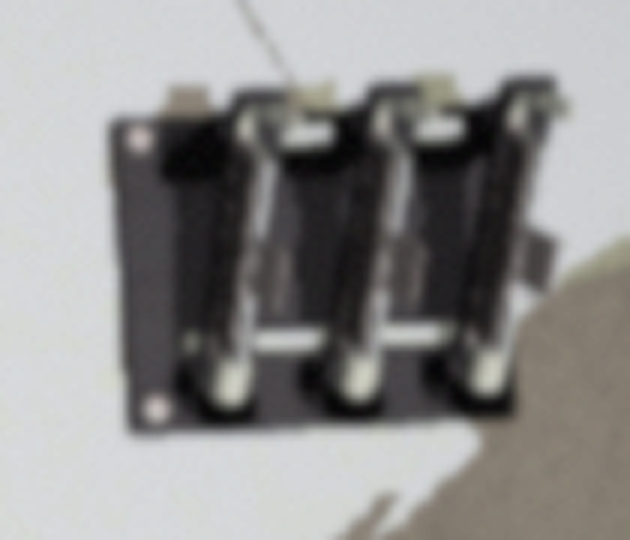

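View pics/cad.png

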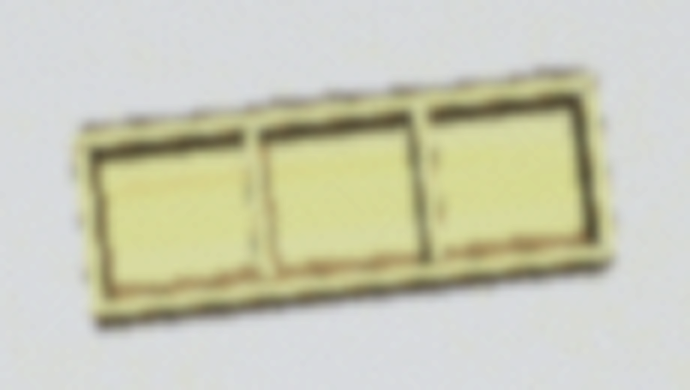

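View pics/jigS.png

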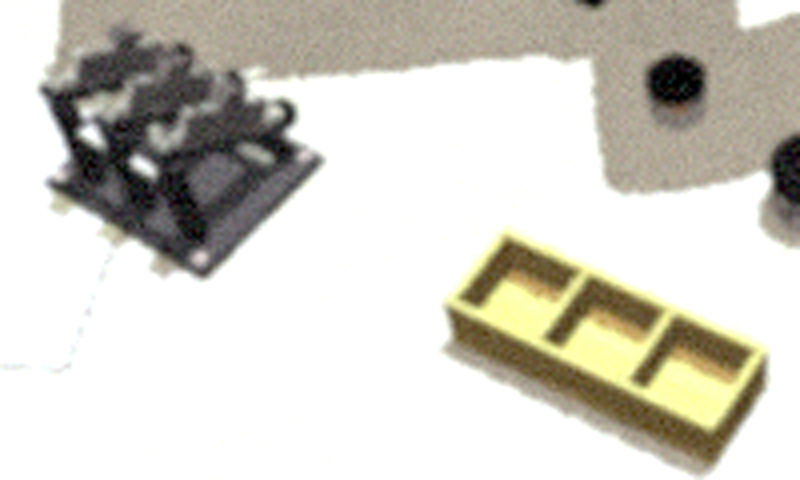

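Run:
```python
from h import *
import pickle
T,S=pickle.load(open("ts.pkl","rb"))
f=lambda p,o:(np.array(p)+.5)/6-.5+o
c=f([[80,130],[595,75],[612,258],[98,312]],[245,135])
P=plane(T,c,.045)[:,:2]*1000;print("caddy",P.round(1),P.mean(0),[np.linalg.norm(P[i]-P[(i+1)%4]).round(1) for i in range(4)])
print("yaw",[np.degrees(np.arctan2(*(P[a]-P[b])[::-1])).round(2) for a,b in((0,3),(1,2))],[np.degrees(np.arctan2(-(P[a]-P[b])[0],(P[a]-P[b])[1])).round(2) for a,b in((0,1),(3,2))])
j=f([[112,122],[130,430],[515,412]],[395,105])
for z in(0,.008):
    J=plane(T,j,z)[:,:2]*1000;print("jig",J.round(1),np.linalg.norm(J[0]-J[1]),np.linalg.norm(J[1]-J[2]))
js=(np.array([[205,275],[322,158],[50,183]])+.5)/4-.5+[95,165]
for z in(0,.008):
    J=plane(S,js,z)[:,:2]*1000;print("jigS farleft,nearleft,farright",J.round(1),np.linalg.norm(J[0]-J[1]),np.linalg.norm(J[0]-J[2]))
cs=(np.array([[448,305],[508,236],[767,350],[715,432]])+.5)/4-.5+[95,165]
P=plane(S,cs,.045)[:,:2]*1000;print("caddyS fr,nr,nl,fl",P.round(1),P.mean(0),[np.linalg.norm(P[i]-P[(i+1)%4]).round(1) for i in range(4)])
```

```text
caddy [[ 668.7   74.5]
 [ 685.1 -119.2]
 [ 615.9 -123.5]
 [ 599.9   69. ]] [642.39038169 -24.80271234] [np.float64(194.3), np.float64(69.4), np.float64(193.1), np.float64(69.0)]
yaw [np.float64(4.54), np.float64(3.56)] [np.float64(4.84), np.float64(4.73)]
jig [[ 743.  -289.7]
 [ 621.2 -292. ]
 [ 624.9 -442.2]] 121.77538732037617 150.27058282661156
jig [[ 741.  -287.5]
 [ 620.2 -289.8]
 [ 623.8 -438.9]] 120.8815704297411 149.1676145827691
jigS farleft,nearleft,farright [[ 736.5 -292.5]
 [ 615.5 -296.6]
 [ 739.7 -439.8]] 121.03121975442798 147.35410325163141
jigS farleft,nearleft,farright [[ 739.7 -286.8]
 [ 619.7 -290.9]
 [ 742.9 -433. ]] 120.08703963041178 146.2045749252648
caddyS fr,nr,nl,fl [[ 684.7 -115.3]
 [ 620.1 -118.2]
 [ 599.4   71.9]
 [ 666.4   79. ]] [642.67543518 -20.64760335] [np.float64(64.6), np.float64(191.3), np.float64(67.3), np.float64(195.1)]
```

Emit:
jog_arm:
  steps:
    - [0,0,0,0,-6.8]
    - [0,0,0,0,-6.8]
    - [0,0,0,0,-6.8]
    - [0,0,0,0,-6.8]
    - [0,0,0,0,-6.8]
    - [0,0,0,0,-6.8]
    - [0,0,0,0,-6.8]
    - [0,0,0,0,-6.8]
    - [0,0,0,0,-6.8]
    - [0,0,0,0,-6.8]
    - [0,0,0,0,0]
  squeeze: 25

```text
time_s: 1.12
tcp_pos: [0.3043, -0.6024, 0.2453]
eef_rot: [-90.0, -0.0, -174.9]
contact_force: [-0.2, -0.0, 0.3]
gripper_width: 0.0878
```

```bash
cat > go.py <<'E'
import sys,numpy as np
from plant import r
s=r.get_state();p=s["tcp_pos"];e=np.radians(s["eef_rot"])
from scipy.spatial.transform import Rotation as Ro
R=Ro.from_euler("xyz",e).as_matrix()
print("t",round(s["time_s"],2),"p",p.round(4),"rot",s["eef_rot"].round(1),"F",s["contact_force"].round(1),"w",round(s["gripper_width"],4),"j",s["joints"].round(0))
a=[float(v) for v in sys.argv[1:]]
for i in range(0,len(a),3):
    t=np.array(a[i:i+3]);d=R.T@(t-p);print("to",t,"tool d",d.round(4),"min rows",int(np.ceil(np.linalg.norm(d)/.04)));p=t
E
python3 go.py .46 -.25 .25 .435 .1165 .2 .435 .1165 .068
```

```text
t 1.12 p [ 0.3043 -0.6024  0.2453] rot [ -90.    -0.  -174.9] F [-0.2 -0.   0.3] w 0.0878 j [-47.  21.   1.  -0. -70.  52.]
to [ 0.46 -0.25  0.25] tool d [-0.1865 -0.0046 -0.3371] min rows 10
to [0.435  0.1165 0.2   ] tool d [-0.0078  0.0501 -0.3672] min rows 10
to [0.435  0.1165 0.068 ] tool d [-0.00e+00  1.32e-01  1.00e-04] min rows 4
```

Emit:
jog_arm:
  steps:
    - [0,-0.017,0,-0.0306,0]
    - [0,-0.017,0,-0.0306,0]
    - [0,-0.017,0,-0.0306,0]
    - [0,-0.017,0,-0.0306,0]
    - [0,-0.017,0,-0.0306,0]
    - [0,-0.017,0,-0.0306,0]
    - [0,-0.017,0,-0.0306,0]
    - [0,-0.017,0,-0.0306,0]
    - [0,-0.017,0,-0.0306,0]
    - [0,-0.017,0,-0.0306,0]
    - [0,-0.017,0,-0.0306,0]
    - [0,0,0,-0.02,0]

```text
time_s: 2.12
tcp_pos: [0.4628, -0.229, 0.2456]
eef_rot: [-90.0, 0.0, -175.4]
contact_force: [0.4, 0.1, 0.3]
gripper_width: 0.0876
```

Emit:
jog_arm:
  steps:
    - [0,0,0.004,-0.031,0]
    - [0,0,0.004,-0.031,0]
    - [0,0,0.004,-0.031,0]
    - [0,0,0.004,-0.031,0]
    - [0,0,0.004,-0.031,0]
    - [0,0,0.004,-0.031,0]
    - [0,0,0.004,-0.031,0]
    - [0,0,0.004,-0.031,0]
    - [0,0,0.004,-0.031,0]
    - [0,0,0.004,-0.031,0]
    - [0,0,0.004,-0.031,0]
    - [0,0,0,0,0]

```text
time_s: 3.12
tcp_pos: [0.4321, 0.112, 0.2012]
eef_rot: [-90.0, 0.0, -175.3]
contact_force: [0.8, 0.5, -0.6]
gripper_width: 0.0875
```

```bash
python3 go.py .435 .1165 .2 .435 .1165 .069
```

```text
t 3.12 p [0.4321 0.112  0.2012] rot [ -90.     0.  -175.3] F [ 0.8  0.5 -0.6] w 0.0875 j [ 40.   1. -31.  -0. -59. -35.]
to [0.435  0.1165 0.2   ] tool d [-0.0032  0.0012 -0.0042] min rows 1
to [0.435  0.1165 0.069 ] tool d [1.00e-04 1.31e-01 1.00e-04] min rows 4
```

Emit:
jog_arm:
  steps:
    - [0,-0.003,0.001,-0.004,0]
    - [0,0,0.03,0,0]
    - [0,0,0.03,0,0]
    - [0,0,0.03,0,0]
    - [0,0,0.025,0,0]
    - [0,0,0.016,0,0]
    - [0,0,0,0,0]
    - [1,0,0,0,0]
    - [1,0,0,0,0]
    - [1,0,0,0,0]
    - [1,0,0,0,0]
    - [1,0,0,0,0]

```text
time_s: 4.12
tcp_pos: [0.4354, 0.1129, 0.0705]
eef_rot: [-90.1, 0.1, -175.2]
contact_force: [0.7, -0.4, -0.6]
gripper_width: 0.06
```

Emit:
jog_arm:
  steps:
    - [1,0,0,0,0]
    - [1,0,0,0,0]
    - [1,0,0,0,0]
    - [1,0,0,0,0]

```text
time_s: 4.45
tcp_pos: [0.4349, 0.1126, 0.0696]
eef_rot: [-90.0, 0.0, -175.2]
contact_force: [-0.4, -0.1, 0.5]
gripper_width: 0.0335
```

```bash
python3 go.py  .435 .1165 .15 .6476 -.0878 .18 .6476 -.0878 .077
python3 - <<'E'
from plant import r
import cv2,numpy as np
for n in("top","scene"):
    c=r.capture(n);cv2.imwrite(f"pics/g1{n}.png",np.clip(c["image"][:,:,::-1].astype(int)*2,0,255).astype(np.uint8))
E
```

```text
t 4.45 p [0.4349 0.1126 0.0696] rot [ -90.     0.  -175.2] F [-0.4 -0.1  0.5] w 0.0335 j [ 40.  11. -40.  -0. -39. -35.]
to [0.435  0.1165 0.15  ] tool d [-0.0004 -0.0804 -0.0039] min rows 3
to [ 0.6476 -0.0878  0.18  ] tool d [-0.1947 -0.03    0.2214] min rows 8
to [ 0.6476 -0.0878  0.077 ] tool d [0.    0.103 0.   ] min rows 3
```

View pics/g1scene.png

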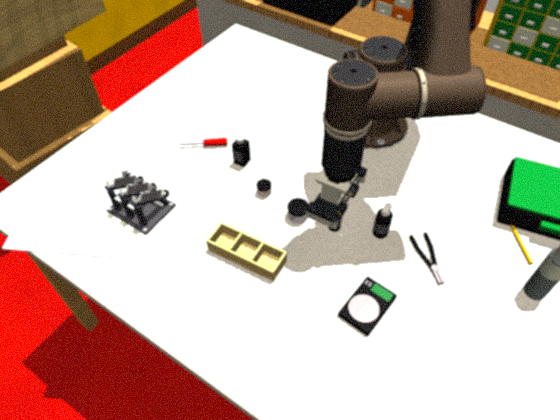

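Emit:
jog_arm:
  steps:
    - [1,0,-0.01,0,0]
    - [1,0,-0.025,0,0]
    - [1,0,-0.03,0,0]
    - [1,0,-0.03,0,0]
    - [1,-0.018,-0.003,0.02,0]
    - [1,-0.022,-0.003,0.025,0]
    - [1,-0.022,-0.003,0.025,0]
    - [1,-0.022,-0.003,0.025,0]
    - [1,-0.022,0,0.025,0]
    - [1,-0.022,0,0.025,0]
    - [1,-0.022,0,0.025,0]
    - [1,-0.022,0,0.025,0]

```text
time_s: 5.55
tcp_pos: [0.6235, -0.0687, 0.1761]
eef_rot: [-90.0, -0.0, -175.2]
contact_force: [-0.5, 1.0, -0.0]
gripper_width: 0.0335
```

```bash
python3 go.py .6476 -.0878 .16 .6476 -.0878 .078
python3 - <<'E'
from plant import r
import cv2,numpy as np
for n in("top","scene"):
    c=r.capture(n);cv2.imwrite(f"pics/g2{n}.png",np.clip(c["image"][:,:,::-1].astype(int)*2,0,255).astype(np.uint8))
E
```

```text
t 5.55 p [ 0.6235 -0.0687  0.1761] rot [ -90.    -0.  -175.2] F [-0.5  1.  -0. ] w 0.0335 j [ 12.  19. -11.  -0. -60.  -7.]
to [ 0.6476 -0.0878  0.16  ] tool d [-0.0225  0.016   0.021 ] min rows 1
to [ 0.6476 -0.0878  0.078 ] tool d [-0.0001  0.082   0.    ] min rows 3
```

View pics/g2scene.png

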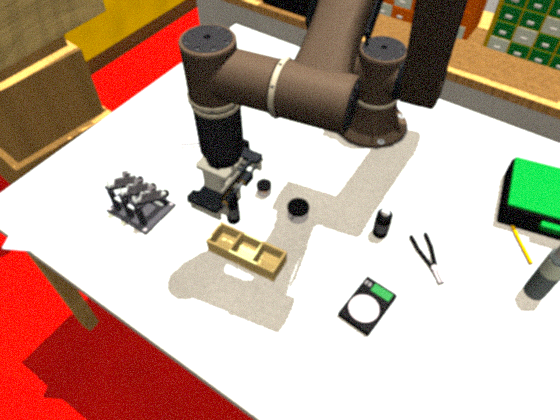

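View pics/g2top.png

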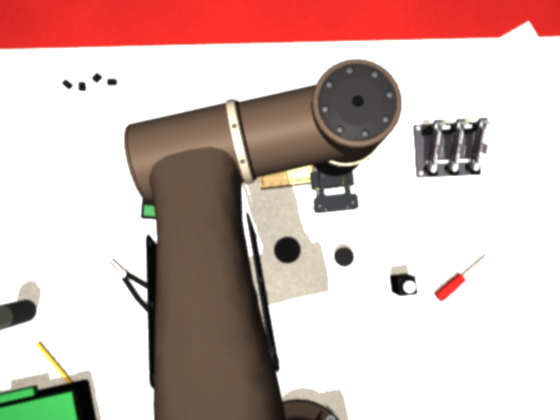

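Run:
```python
from h import *
import pickle
T,S=pickle.load(open("ts.pkl","rb"))
im=cv2.imread("pics/g2scene.png")
k=8;x0,y0=205,175
c=cv2.resize(im[y0:y0+65,x0:x0+65],None,fx=k,fy=k,interpolation=cv2.INTER_CUBIC)
a=np.linspace(0,6.28,60)
for dy,col in((0,(0,0,255)),(.004,(0,255,0))):
  for z in(.1065,.175):
    p=proj(S,np.c_[.6235+.017*np.cos(a),-.0687+dy+.017*np.sin(a),0*a+z]);p=((p-[x0,y0]+.5)*k).round().astype(np.int32);cv2.polylines(c,[p],True,col,1)
cv2.imwrite("pics/g2c.png",c)
```

```text
(no output)
```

View pics/g2c.png

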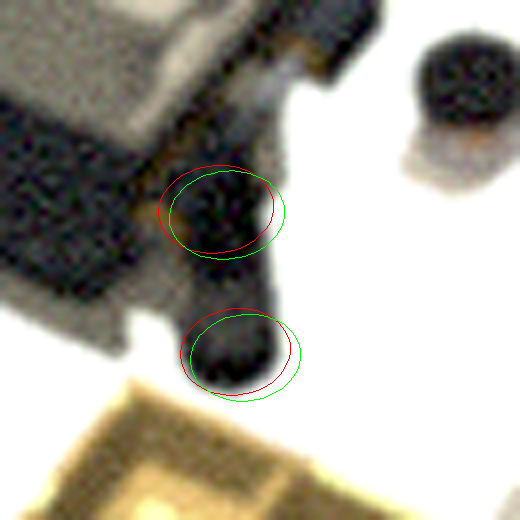

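Emit:
jog_arm:
  steps:
    - [1,-0.012,0.005,0.011,0]
    - [1,-0.011,0.005,0.01,0]
    - [1,0,0,0,0]
    - [1,0,0,0,0]

```text
time_s: 5.98
tcp_pos: [0.6472, -0.0866, 0.1653]
eef_rot: [-90.0, -0.1, -175.2]
contact_force: [-0.7, 0.0, -0.4]
gripper_width: 0.0336
```

```bash
python3 go.py .6476 -.0878 .14 .6476 -.0878 .077
python3 - <<'E'
from plant import r
import cv2,numpy as np
for n in("scene",):
    c=r.capture(n);im=np.clip(c["image"][:,:,::-1].astype(int)*2,0,255).astype(np.uint8)
    cv2.imwrite(f"pics/g3{n}.png",cv2.resize(im[170:290,180:300],None,fx=5,fy=5,interpolation=cv2.INTER_CUBIC))
E
```

```text
t 5.98 p [ 0.6472 -0.0866  0.1653] rot [-9.000e+01 -1.000e-01 -1.752e+02] F [-0.7  0.  -0.4] w 0.0336 j [  9.  22.  -8.  -0. -60.  -5.]
to [ 0.6476 -0.0878  0.14  ] tool d [-0.0004  0.0253  0.0012] min rows 1
to [ 0.6476 -0.0878  0.077 ] tool d [-0.0001  0.063   0.    ] min rows 2
```

View pics/g3scene.png

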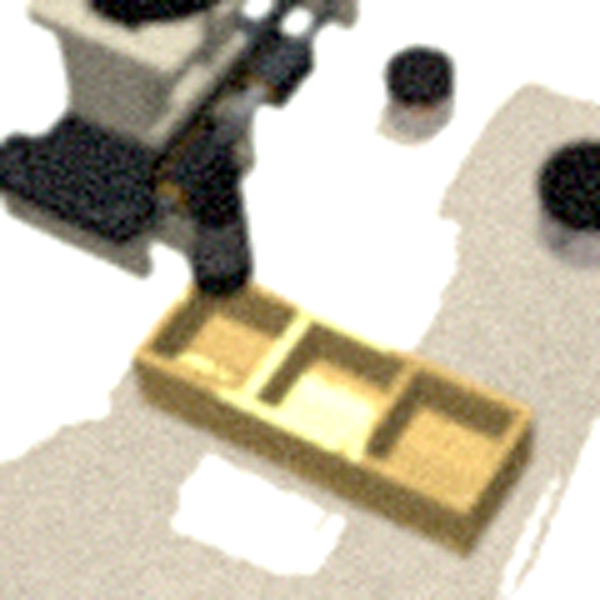

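Emit:
jog_arm:
  steps:
    - [1,0,0.025,0.001,0]
    - [1,0,0.025,0,0]
    - [1,0,0.02,0,0]
    - [1,0,0.012,0,0]
    - [1,0,0.005,0,0]
    - [1,0,0,0,0]
    - [1,0,0,0,0]

```text
time_s: 6.62
tcp_pos: [0.648, -0.0871, 0.0805]
eef_rot: [-90.0, 0.1, -175.2]
contact_force: [0.3, 0.6, 0.4]
gripper_width: 0.0333
```

```bash
python3 go.py
python3 - <<'E'
from plant import r
import cv2,numpy as np
for n in("scene",):
    c=r.capture(n);im=np.clip(c["image"][:,:,::-1].astype(int)*2,0,255).astype(np.uint8)
    cv2.imwrite(f"pics/g4{n}.png",cv2.resize(im[170:290,180:300],None,fx=5,fy=5,interpolation=cv2.INTER_CUBIC))
E
```

```text
t 6.62 p [ 0.648  -0.0871  0.0805] rot [-9.000e+01  1.000e-01 -1.752e+02] F [0.3 0.6 0.4] w 0.0333 j [  9.  27. -13.   0. -50.  -5.]
```

View pics/g4scene.png

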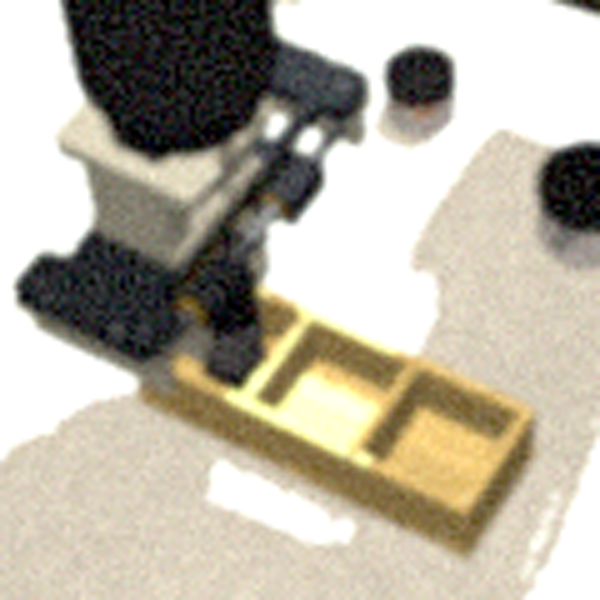

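Emit:
jog_arm:
  steps:
    - [1,0,0.003,0,0]
    - [1,0,0.001,0,0]
    - [1,0,0,0,0]
    - [0,0,0,0,0]
    - [0,0,0,0,0]
    - [0,0,0,0,0]
    - [0,0,0,0,0]
    - [0,0,0,0,0]
    - [0,0,0,0,0]
    - [0,0,0,0,0]
    - [0,0,0,0,0]
    - [0,0,0,0,0]

```text
time_s: 7.67
tcp_pos: [0.6474, -0.0873, 0.0755]
eef_rot: [-90.0, 0.0, -175.2]
contact_force: [0.7, -0.9, 0.4]
gripper_width: 0.0857
```

```bash
python3 go.py .648 -.0871 .2 .380 .2268 .2 .380 .2268 .069
```

```text
t 7.67 p [ 0.6474 -0.0873  0.0755] rot [ -90.     0.  -175.2] F [ 0.7 -0.9  0.4] w 0.0857 j [  9.  27. -14.  -0. -50.  -5.]
to [ 0.648  -0.0871  0.2   ] tool d [-0.0006 -0.1245 -0.0002] min rows 4
to [0.38   0.2268 0.2   ] tool d [ 0.2408  0.     -0.3352] min rows 11
to [0.38   0.2268 0.069 ] tool d [0.    0.131 0.   ] min rows 4
```

Emit:
jog_arm:
  steps:
    - [0,0,-0.031,0,0]
    - [0,0,-0.031,0,0]
    - [0,0,-0.031,0,0]
    - [0,0,-0.031,0,0]
    - [0,0.02,0,-0.028,0]
    - [0,0.02,0,-0.028,0]
    - [0,0.02,0,-0.028,0]
    - [0,0.02,0,-0.028,0]
    - [0,0.02,0,-0.028,0]
    - [0,0.02,0,-0.028,0]
    - [0,0.02,0,-0.028,0]
    - [0,0.02,0,-0.028,0]

```text
time_s: 8.67
tcp_pos: [0.468, 0.1234, 0.1998]
eef_rot: [-90.0, 0.0, -175.2]
contact_force: [0.4, 0.7, 1.3]
gripper_width: 0.088
```

Emit:
jog_arm:
  steps:
    - [0,0.02,0,-0.028,0]
    - [0,0.02,0,-0.028,0]
    - [0,0.02,0,-0.028,0]
    - [0,0.02,0,-0.028,0]
    - [0,0,0,0,0]
    - [0,0,0,0,0]

```text
time_s: 9.17
tcp_pos: [0.3792, 0.2288, 0.2]
eef_rot: [-90.0, 0.0, -175.0]
contact_force: [-0.2, -0.5, 0.2]
gripper_width: 0.0877
```

```bash
cat > snap.py <<'E'
import sys
from plant import r
import cv2,numpy as np
n,o=sys.argv[1:3];b=[int(v) for v in sys.argv[3:7]] or [0,0,560,420]
c=r.capture(n);im=np.clip(c["image"][:,:,::-1].astype(int)*2,0,255).astype(np.uint8)[b[1]:b[3],b[0]:b[2]]
k=min(800//im.shape[1],600//im.shape[0]);cv2.imwrite(f"pics/{o}.png",cv2.resize(im,None,fx=k,fy=k,interpolation=cv2.INTER_CUBIC))
E
python3 snap.py scene a1 ; python3 snap.py top a1t; python3 go.py .380 .2268 .069
```

```text
t 9.27 p [0.3802 0.2273 0.1997] rot [ -90.     0.  -175.2] F [0.4 0.3 0.5] w 0.0876 j [ 57.   0. -31.   0. -59. -52.]
to [0.38   0.2268 0.069 ] tool d [0.0003 0.1307 0.0005] min rows 4
```

View pics/a1.png

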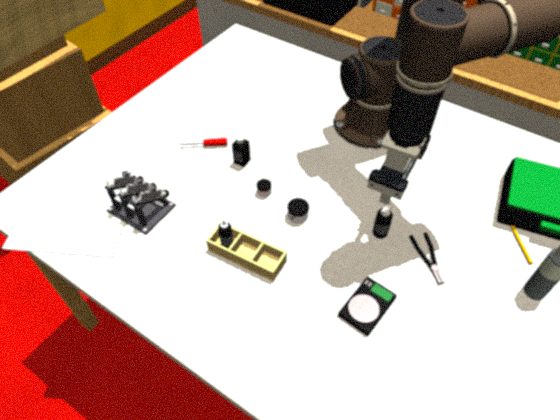

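View pics/a1t.png

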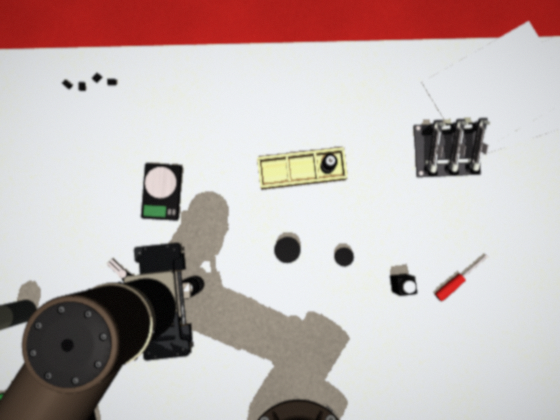

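Emit:
jog_arm:
  steps:
    - [0,0,0.03,0,0]
    - [0,0,0.03,0,0]
    - [0,0,0.03,0,0]
    - [0,0,0.025,0,0]
    - [0,0,0.015,0,0]
    - [0,0,0,0,0]
    - [1,0,0,0,0]
    - [1,0,0,0,0]
    - [1,0,0,0,0]
    - [1,0,0,0,0]
    - [1,0,0,0,0]
    - [1,0,0,0,0]

```text
time_s: 10.27
tcp_pos: [0.3803, 0.2277, 0.0702]
eef_rot: [-90.1, 0.1, -175.2]
contact_force: [-0.2, -0.8, 1.0]
gripper_width: 0.0529
```

Emit:
jog_arm:
  steps:
    - [1,0,0,0,0]
    - [1,0,0,0,0]
    - [1,0,0,0,0]

```text
time_s: 10.52
tcp_pos: [0.3802, 0.2276, 0.0698]
eef_rot: [-90.0, 0.0, -175.2]
contact_force: [-0.2, -0.2, 3.5]
gripper_width: 0.0414
```

```bash
python3 go.py .38 .2268 .165 .642 -.024 .165 .642 -.024 .0765
```

```text
t 10.52 p [0.3802 0.2276 0.0698] rot [ -90.     0.  -175.2] F [-0.2 -0.2  3.5] w 0.0414 j [ 57.  10. -41.   0. -39. -52.]
to [0.38   0.2268 0.165 ] tool d [ 0.0002 -0.0952  0.0007] min rows 3
to [ 0.642 -0.024  0.165] tool d [-0.24   -0.      0.2719] min rows 10
to [ 0.642  -0.024   0.0765] tool d [0.     0.0885 0.    ] min rows 3
```

Emit:
jog_arm:
  steps:
    - [1,0,-0.01,0,0]
    - [1,0,-0.025,0,0]
    - [1,0,-0.03,0,0]
    - [1,0,-0.03,0,0]
    - [1,-0.015,0,0.017,0]
    - [1,-0.022,0,0.025,0]
    - [1,-0.022,0,0.025,0]
    - [1,-0.022,0,0.025,0]
    - [1,-0.022,0,0.025,0]
    - [1,-0.022,0,0.025,0]
    - [1,-0.022,0,0.025,0]
    - [1,-0.022,0,0.025,0]

```text
time_s: 11.52
tcp_pos: [0.5653, 0.0488, 0.1641]
eef_rot: [-90.0, -0.1, -175.2]
contact_force: [0.8, 1.3, -0.6]
gripper_width: 0.0419
```

Emit:
jog_arm:
  steps:
    - [1,-0.022,0,0.025,0]
    - [1,-0.022,0,0.025,0]
    - [1,-0.017,0,0.02,0]
    - [1,-0.01,0,0.01,0]
    - [1,0,0,0,0]
    - [1,0,0,0,0]

```text
time_s: 12.02
tcp_pos: [0.6418, -0.0243, 0.1633]
eef_rot: [-90.0, -0.1, -175.3]
contact_force: [0.1, -0.2, -0.7]
gripper_width: 0.0417
```

```bash
python3 go.py .642 -.024 .13 .642 -.024 .0765;python3 snap.py scene a2 180 170 300 290
```

```text
t 12.02 p [ 0.6418 -0.0243  0.1633] rot [-9.000e+01 -1.000e-01 -1.753e+02] F [ 0.1 -0.2 -0.7] w 0.0417 j [ 15.  21. -10.  -0. -59. -10.]
to [ 0.642 -0.024  0.13 ] tool d [-0.0003  0.0333 -0.0003] min rows 1
to [ 0.642  -0.024   0.0765] tool d [-0.0001  0.0535  0.    ] min rows 2
```

View pics/a2.png

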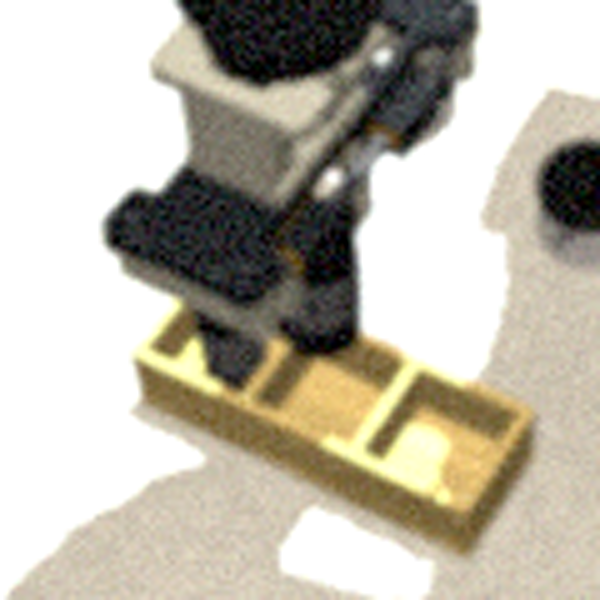

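Emit:
jog_arm:
  steps:
    - [1,0,0.02,0,0]
    - [1,0,0.022,0,0]
    - [1,0,0.02,0,0]
    - [1,0,0.013,0,0]
    - [1,0,0.007,0,0]
    - [1,0,0.003,0,0]
    - [1,0,0,0,0]
    - [1,0,0,0,0]

```text
time_s: 12.73
tcp_pos: [0.6425, -0.0231, 0.0805]
eef_rot: [-90.0, 0.1, -175.2]
contact_force: [0.0, -1.3, -0.9]
gripper_width: 0.0417
```

```bash
python3 go.py .642 -.024 .0765;python3 snap.py scene a3 180 170 300 290
```

```text
t 12.73 p [ 0.6425 -0.0231  0.0805] rot [-9.000e+01  1.000e-01 -1.752e+02] F [ 0.  -1.3 -0.9] w 0.0417 j [ 15.  26. -15.   0. -49. -10.]
to [ 0.642  -0.024   0.0765] tool d [0.0006 0.004  0.0008] min rows 1
```

View pics/a3.png

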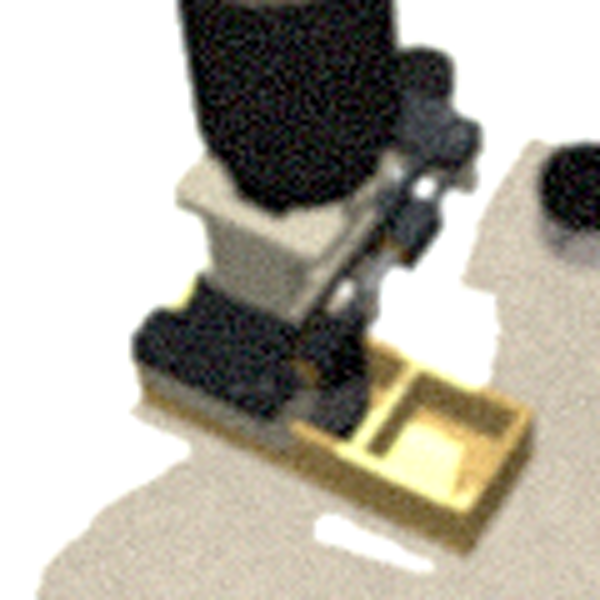

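Emit:
jog_arm:
  steps:
    - [1,0,0.003,0,0]
    - [1,0,0.001,0,0]
    - [1,0,0,0,0]
    - [0,0,0,0,0]
    - [0,0,0,0,0]
    - [0,0,0,0,0]
    - [0,0,0,0,0]
    - [0,0,0,0,0]
    - [0,0,0,0,0]
    - [0,0,0,0,0]
    - [0,0,0,0,0]
    - [0,0,-0.015,0,0]

```text
time_s: 13.78
tcp_pos: [0.6401, -0.0238, 0.0879]
eef_rot: [-90.0, -0.3, -175.2]
contact_force: [-0.6, 0.1, -1.1]
gripper_width: 0.0868
```

```bash
python3 go.py .642 -.024 .2 .3765 -.2405 .2 .3765 -.2405 .068
```

```text
t 13.78 p [ 0.6401 -0.0238  0.0879] rot [ -90.    -0.3 -175.2] F [-0.6  0.1 -1.1] w 0.0868 j [ 15.  25. -14.  -0. -51. -10.]
to [ 0.642 -0.024  0.2  ] tool d [-0.0013 -0.1121  0.0004] min rows 3
to [ 0.3765 -0.2405  0.2   ] tool d [0.2826 0.0014 0.1937] min rows 9
to [ 0.3765 -0.2405  0.068 ] tool d [-0.0007  0.132  -0.    ] min rows 4
```

Emit:
jog_arm:
  steps:
    - [0,0,-0.037,0,0]
    - [0,0,-0.037,0,0]
    - [0,0,-0.037,0,0]
    - [0,0.0256,0,0.0176,0]
    - [0,0.0256,0,0.0176,0]
    - [0,0.0256,0,0.0176,0]
    - [0,0.0256,0,0.0176,0]
    - [0,0.0256,0,0.0176,0]
    - [0,0.0256,0,0.0176,0]
    - [0,0.0256,0,0.0176,0]
    - [0,0.0256,0,0.0176,0]
    - [0,0.0256,0,0.0176,0]

```text
time_s: 14.78
tcp_pos: [0.4244, -0.2014, 0.2017]
eef_rot: [-90.0, 0.0, -175.2]
contact_force: [-0.2, -0.3, 0.5]
gripper_width: 0.0877
```

Emit:
jog_arm:
  steps:
    - [0,0.0256,0,0.0176,0]
    - [0,0.0256,0,0.0176,0]
    - [0,0,0,0,0]
    - [0,0,0,0,0]

```text
time_s: 15.12
tcp_pos: [0.3766, -0.2408, 0.2019]
eef_rot: [-90.0, 0.1, -175.3]
contact_force: [1.2, 0.2, 0.5]
gripper_width: 0.0872
```

```bash
python3 snap.py scene p1 ; python3 snap.py top p1t; python3 go.py .3765 -.2405 .068
```

```text
t 15.22 p [ 0.3781 -0.2401  0.2019] rot [-9.000e+01  1.000e-01 -1.752e+02] F [ 0.2 -0.1 -0.6] w 0.0878 j [ -7.   1. -30.   0. -59.  12.]
to [ 0.3765 -0.2405  0.068 ] tool d [0.0017 0.1339 0.0002] min rows 4
```

View pics/p1.png

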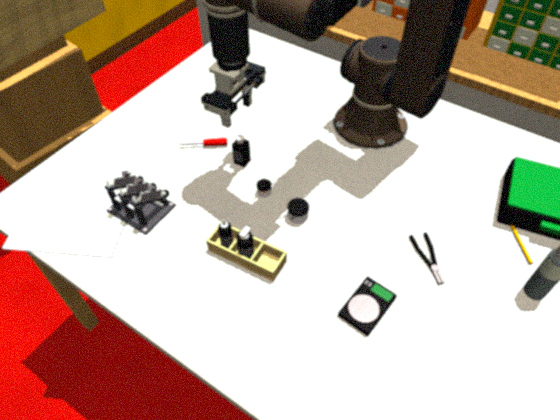

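View pics/p1t.png

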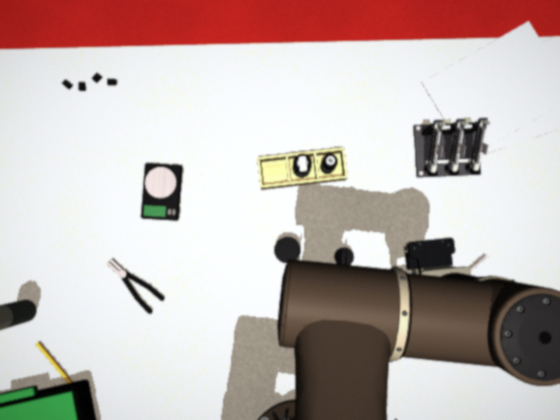

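Emit:
jog_arm:
  steps:
    - [0,0.001,0.03,0,0]
    - [0,0,0.03,0,0]
    - [0,0,0.03,0,0]
    - [0,0,0.027,0,0]
    - [0,0,0.015,0,0]
    - [0,0,0,0,0]
    - [1,0,0,0,0]
    - [1,0,0,0,0]
    - [1,0,0,0,0]
    - [1,0,0,0,0]
    - [1,0,0,0,0]
    - [1,0,0,0,0]

```text
time_s: 16.22
tcp_pos: [0.3771, -0.2402, 0.0702]
eef_rot: [-90.0, 0.1, -175.2]
contact_force: [-0.2, 0.3, -0.5]
gripper_width: 0.0532
```

Emit:
jog_arm:
  steps:
    - [1,0,0,0,0]
    - [1,0,0,0,0]
    - [1,0,0,0,0]
    - [1,0,0,0,0]

```text
time_s: 16.55
tcp_pos: [0.3766, -0.2403, 0.0697]
eef_rot: [-90.0, 0.0, -175.2]
contact_force: [-0.7, -0.5, 3.3]
gripper_width: 0.0404
```

```bash
python3 go.py .3765 -.2405 .19 .6364 .0398 .19 .6364 .0398 .0765
```

```text
t 16.55 p [ 0.3766 -0.2403  0.0697] rot [ -90.     0.  -175.2] F [-0.7 -0.5  3.3] w 0.0404 j [ -7.  11. -40.   0. -39.  12.]
to [ 0.3765 -0.2405  0.19  ] tool d [ 0.0002 -0.1203  0.0003] min rows 4
to [0.6364 0.0398 0.19  ] tool d [-0.2825 -0.     -0.2576] min rows 10
to [0.6364 0.0398 0.0765] tool d [ 0.      0.1135 -0.    ] min rows 3
```

Emit:
jog_arm:
  steps:
    - [1,0,-0.015,0,0]
    - [1,0,-0.03,0,0]
    - [1,0,-0.038,0,0]
    - [1,0,-0.037,0,0]
    - [1,-0.018,0,-0.016,0]
    - [1,-0.026,0,-0.024,0]
    - [1,-0.026,0,-0.024,0]
    - [1,-0.026,0,-0.024,0]
    - [1,-0.026,0,-0.024,0]
    - [1,-0.026,0,-0.024,0]
    - [1,-0.026,0,-0.024,0]
    - [1,-0.026,0,-0.024,0]

```text
time_s: 17.55
tcp_pos: [0.5613, -0.0385, 0.1892]
eef_rot: [-90.0, -0.0, -175.2]
contact_force: [1.3, -0.6, -0.0]
gripper_width: 0.0404
```

Emit:
jog_arm:
  steps:
    - [1,-0.026,0,-0.024,0]
    - [1,-0.026,0,-0.024,0]
    - [1,-0.02,0,-0.016,0]
    - [1,-0.01,0,-0.01,0]
    - [1,0,0,0,0]
    - [1,0,0,0,0]

```text
time_s: 18.05
tcp_pos: [0.6357, 0.0409, 0.1885]
eef_rot: [-90.0, -0.1, -175.2]
contact_force: [-0.4, 0.3, -1.5]
gripper_width: 0.0403
```

```bash
python3 go.py .6364 .0398 .0765;python3 snap.py scene p2 180 170 300 290
```

```text
t 18.05 p [0.6357 0.0409 0.1885] rot [-9.000e+01 -1.000e-01 -1.752e+02] F [-0.4  0.3 -1.5] w 0.0403 j [ 21.  19.  -9.  -0. -62. -16.]
to [0.6364 0.0398 0.0765] tool d [-0.0008  0.112   0.0011] min rows 3
```

View pics/p2.png

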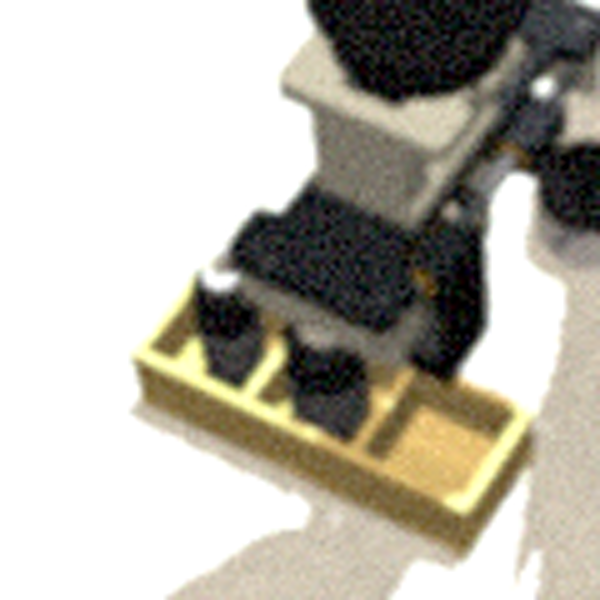

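Emit:
jog_arm:
  steps:
    - [1,0,0.025,0,0]
    - [1,0,0.027,0,0]
    - [1,0,0.025,0,0]
    - [1,0,0.018,0,0]
    - [1,0,0.01,0,0]
    - [1,0,0.003,0,0]
    - [1,0,0,0,0]
    - [1,0,0,0,0]

```text
time_s: 18.77
tcp_pos: [0.6367, 0.0404, 0.0828]
eef_rot: [-90.0, 0.1, -175.2]
contact_force: [-0.5, 0.4, -1.2]
gripper_width: 0.04
```

```bash
python3 go.py .6364 .0398 .0765;python3 snap.py scene p3 180 170 300 290
```

```text
t 18.77 p [0.6367 0.0404 0.0828] rot [-9.000e+01  1.000e-01 -1.752e+02] F [-0.5  0.4 -1.2] w 0.04 j [ 21.  25. -15.   0. -49. -16.]
to [0.6364 0.0398 0.0765] tool d [0.0003 0.0063 0.0005] min rows 1
```

View pics/p3.png

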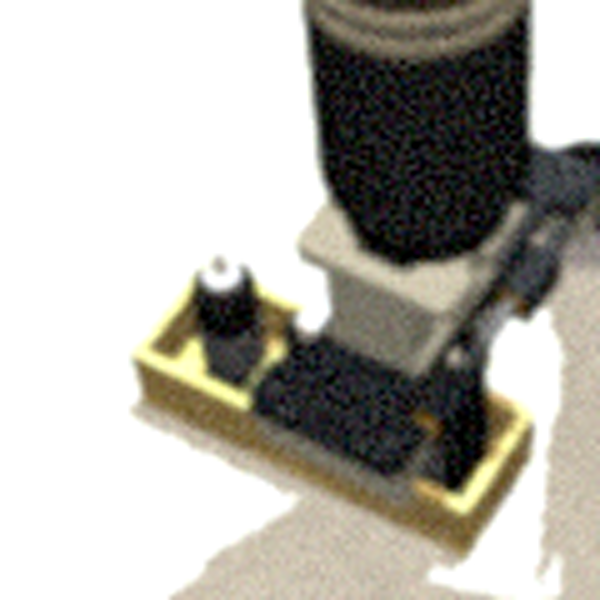

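Emit:
jog_arm:
  steps:
    - [1,0,0.003,0,0]
    - [1,0,0.003,0,0]
    - [1,0,0,0,0]
    - [0,0,0,0,0]
    - [0,0,0,0,0]
    - [0,0,0,0,0]
    - [0,0,0,0,0]
    - [0,0,0,0,0]
    - [0,0,0,0,0]
    - [0,0,0,0,0]
    - [0,0,0,0,0]
    - [0,0,-0.015,0,0]

```text
time_s: 19.82
tcp_pos: [0.6342, 0.0401, 0.0879]
eef_rot: [-90.0, -0.3, -175.2]
contact_force: [-0.8, 0.6, 0.4]
gripper_width: 0.0868
```

```bash
python3 go.py .6364 .0398 .18 .459 .0137 .13 .459 .0137 .027
```

```text
t 19.82 p [0.6342 0.0401 0.0879] rot [ -90.    -0.3 -175.2] F [-0.8  0.6  0.4] w 0.0868 j [ 21.  25. -15.  -0. -50. -16.]
to [0.6364 0.0398 0.18  ] tool d [-0.0017 -0.0921  0.0006] min rows 3
to [0.459  0.0137 0.13  ] tool d [0.1787 0.0509 0.0112] min rows 5
to [0.459  0.0137 0.027 ] tool d [-5.00e-04  1.03e-01 -1.00e-04] min rows 3
```

Emit:
jog_arm:
  steps:
    - [0,0,-0.035,0,0]
    - [0,0,-0.035,0,0]
    - [0,0,-0.025,0,0]
    - [0,0.03,0,0.002,0]
    - [0,0.03,0,0.002,0]
    - [0,0.03,0,0.002,0]
    - [0,0.03,0.015,0.002,0]
    - [0,0.03,0.02,0.002,0]
    - [0,0.029,0.015,0.001,0]
    - [0,0,0,0,0]
    - [0,0,0,0,0]

```text
time_s: 20.73
tcp_pos: [0.457, 0.0141, 0.1354]
eef_rot: [-90.0, -0.1, -175.2]
contact_force: [0.4, 0.3, 0.9]
gripper_width: 0.0874
```

```bash
python3 go.py .459 .0137 .027;python3 snap.py scene w1 170 120 350 260
```

```text
t 20.73 p [0.457  0.0141 0.1354] rot [-9.000e+01 -1.000e-01 -1.752e+02] F [0.4 0.3 0.9] w 0.0874 j [ 27.   6. -35.  -0. -49. -22.]
to [0.459  0.0137 0.027 ] tool d [-0.0021  0.1084  0.0006] min rows 3
```

View pics/w1.png

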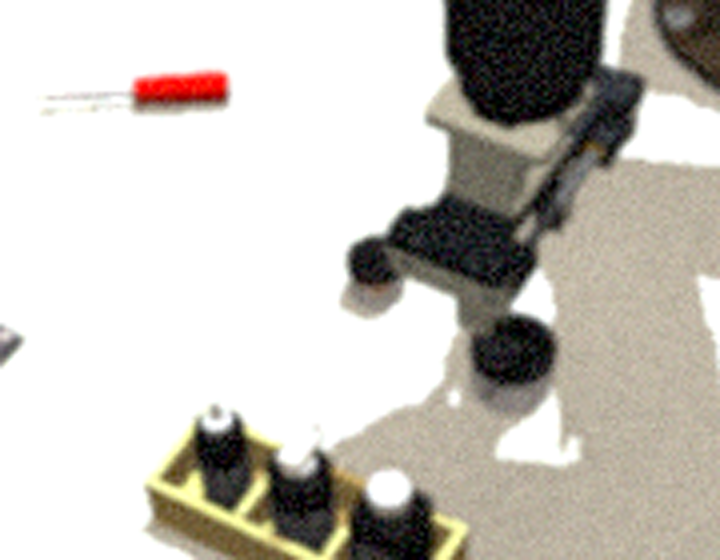

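Emit:
jog_arm:
  steps:
    - [0,-0.002,0.02,0,0]
    - [0,0,0.025,0,0]
    - [0,0,0.025,0,0]
    - [0,0,0.02,0,0]
    - [0,0,0.01,0,0]
    - [0,0,0.007,0,0]
    - [0,0,0,0,0]
    - [1,0,0,0,0]
    - [1,0,0,0,0]
    - [1,0,0,0,0]
    - [1,0,0,0,0]
    - [1,0,0,0,0]

```text
time_s: 21.78
tcp_pos: [0.4607, 0.0149, 0.0291]
eef_rot: [-90.0, 0.0, -175.2]
contact_force: [-0.3, -0.6, 0.2]
gripper_width: 0.0601
```

Emit:
jog_arm:
  steps:
    - [1,0,0,0,0]
    - [1,0,0,0,0]
    - [1,0,0,0,0]

```text
time_s: 22.03
tcp_pos: [0.4607, 0.0148, 0.0291]
eef_rot: [-90.0, 0.0, -175.2]
contact_force: [-1.9, 0.3, 7.0]
gripper_width: 0.0593
```

```bash
python3 go.py .459 .0137 .1  .6579 -.2066 .1 .6579 -.2066 .028
```

```text
t 22.03 p [0.4607 0.0148 0.0291] rot [ -90.     0.  -175.2] F [-1.9  0.3  7. ] w 0.0593 j [ 26.  16. -41.   0. -33. -22.]
to [0.459  0.0137 0.1   ] tool d [ 0.0018 -0.0709  0.001 ] min rows 2
to [ 0.6579 -0.2066  0.1   ] tool d [-1.797e-01  1.000e-04  2.362e-01] min rows 8
to [ 0.6579 -0.2066  0.028 ] tool d [0.    0.072 0.   ] min rows 2
```

Emit:
jog_arm:
  steps:
    - [1,0,-0.015,0,0]
    - [1,0,-0.03,0,0]
    - [1,0,-0.035,0,0]
    - [1,0,-0.02,0,0]
    - [1,-0.015,0,0.02,0]
    - [1,-0.02,0,0.0265,0]
    - [1,-0.02,0,0.0265,0]
    - [1,-0.02,0,0.0265,0]
    - [1,-0.02,0,0.0265,0]
    - [1,-0.02,0,0.0265,0]
    - [1,-0.02,0,0.0265,0]
    - [1,-0.02,0,0.0265,0]

```text
time_s: 23.03
tcp_pos: [0.633, -0.1785, 0.1283]
eef_rot: [-90.0, -0.0, -175.2]
contact_force: [0.7, 0.3, -0.1]
gripper_width: 0.0593
```

Emit:
jog_arm:
  steps:
    - [1,-0.015,0,0.02,0]
    - [1,-0.01,0,0.01,0]
    - [1,0,0,0,0]
    - [1,0,0,0,0]
    - [1,0,0,0,0]

```text
time_s: 23.45
tcp_pos: [0.6591, -0.2046, 0.1281]
eef_rot: [-90.0, -0.1, -175.2]
contact_force: [0.4, 0.8, -1.1]
gripper_width: 0.0592
```

```bash
python3 go.py .6579 -.2066 .13 .6579 -.2066 .031;python3 snap.py scene w2 90 150 290 290;python3 snap.py top w2t
```

```text
t 23.45 p [ 0.6591 -0.2046  0.1281] rot [-9.000e+01 -1.000e-01 -1.752e+02] F [ 0.4  0.8 -1.1] w 0.0592 j [ -1.  27.  -6.  -0. -58.   6.]
to [ 0.6579 -0.2066  0.13  ] tool d [ 0.0013 -0.0019  0.0019] min rows 1
to [ 0.6579 -0.2066  0.031 ] tool d [-0.0001  0.099   0.    ] min rows 3
```

View pics/w2.png

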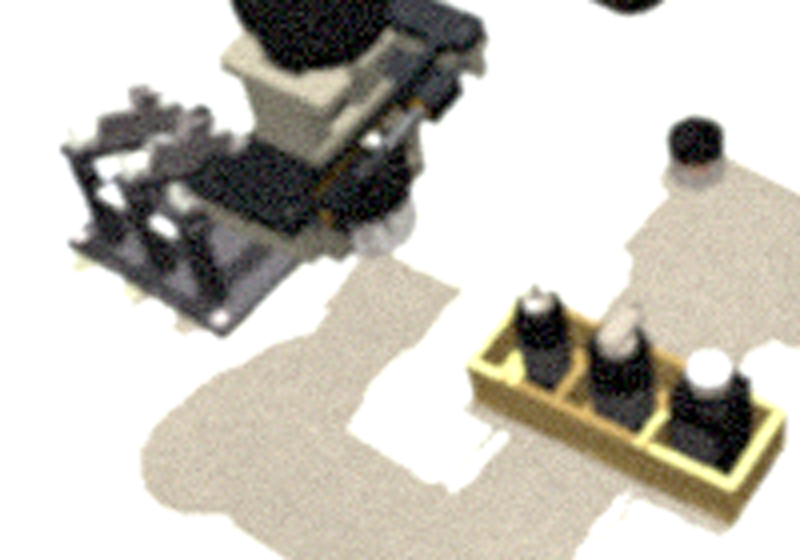

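View pics/w2t.png

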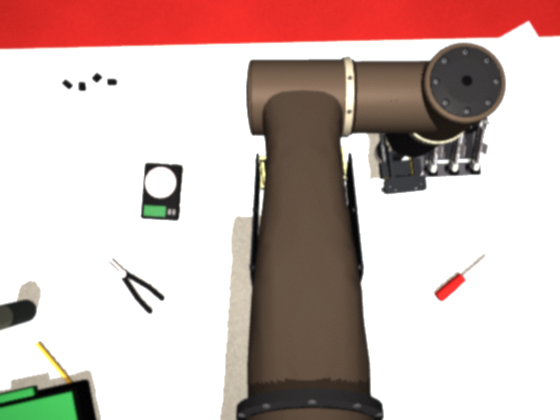

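Emit:
jog_arm:
  steps:
    - [1,0.001,0.02,0.002,0]
    - [1,0,0.025,0,0]
    - [1,0,0.022,0,0]
    - [1,0,0.015,0,0]
    - [1,0,0.01,0,0]
    - [1,0,0.003,0,0]
    - [1,0,0,0,0]
    - [1,0,0,0,0]
    - [1,0,0,0,0]

```text
time_s: 24.3
tcp_pos: [0.6598, -0.2069, 0.035]
eef_rot: [-90.0, 0.1, -175.2]
contact_force: [-0.3, -0.6, -0.3]
gripper_width: 0.0591
```

```bash
python3 go.py .6579 -.2066 .030
```

```text
t 24.3 p [ 0.6598 -0.2069  0.035 ] rot [-9.000e+01  1.000e-01 -1.752e+02] F [-0.3 -0.6 -0.3] w 0.0591 j [ -1.  32. -10.   0. -47.   6.]
to [ 0.6579 -0.2066  0.03  ] tool d [ 0.0018  0.005  -0.0004] min rows 1
```

Emit:
jog_arm:
  steps:
    - [1,0.002,0,0,0]
    - [1,0,0.003,0,0]
    - [1,0,0.002,0,0]
    - [1,0,0,0,0]
    - [0,0,0,0,0]
    - [0,0,0,0,0]
    - [0,0,0,0,0]
    - [0,0,0,0,0]
    - [0,0,0,0,0]
    - [0,0,0,0,0]
    - [0,0,0,0,0]
    - [0,0,0,0,0]

```text
time_s: 25.3
tcp_pos: [0.6569, -0.2071, 0.0285]
eef_rot: [-90.0, -0.0, -175.2]
contact_force: [-0.1, 0.7, 0.4]
gripper_width: 0.0877
```

```bash
python3 go.py .6579 -.2066 .13 .4395 -.1128 .13 .4395 -.1128 .024
```

```text
t 25.3 p [ 0.6569 -0.2071  0.0285] rot [ -90.    -0.  -175.2] F [-0.1  0.7  0.4] w 0.0877 j [ -1.  33. -11.   0. -47.   6.]
to [ 0.6579 -0.2066  0.13  ] tool d [-0.001  -0.1015 -0.0004] min rows 3
to [ 0.4395 -0.1128  0.13  ] tool d [ 0.2098  0.     -0.1118] min rows 6
to [ 0.4395 -0.1128  0.024 ] tool d [-0.     0.106 -0.   ] min rows 3
```

Emit:
jog_arm:
  steps:
    - [0,0,-0.02,0,0]
    - [0,0,-0.04,0,0]
    - [0,0,-0.04,0,0]
    - [0,0.026,0,-0.014,0]
    - [0,0.026,0,-0.014,0]
    - [0,0.026,0,-0.014,0]
    - [0,0.026,0,-0.014,0]
    - [0,0.026,0,-0.014,0]
    - [0,0.026,0,-0.014,0]
    - [0,0.026,0,-0.014,0]
    - [0,0.026,0,-0.014,0]
    - [0,0,0,0,0]

```text
time_s: 26.3
tcp_pos: [0.4352, -0.112, 0.1284]
eef_rot: [-90.1, -0.1, -175.2]
contact_force: [-0.9, 0.3, -1.0]
gripper_width: 0.0876
```

```bash
python3 go.py .4395 -.1128 .024;python3 snap.py scene s1 ;python3 snap.py top s1t
python3 - <<'E'
from h import *
from plant import r
import pickle
pickle.dump((r.capture("top"),r.capture("scene")),open("ts2.pkl","wb"))
E
```

```text
t 26.3 p [ 0.4352 -0.112   0.1284] rot [-9.010e+01 -1.000e-01 -1.752e+02] F [-0.9  0.3 -1. ] w 0.0876 j [ 11.   6. -36.  -0. -48.  -6.]
to [ 0.4395 -0.1128  0.024 ] tool d [-0.0044  0.1044  0.0012] min rows 3
```

View pics/s1.png

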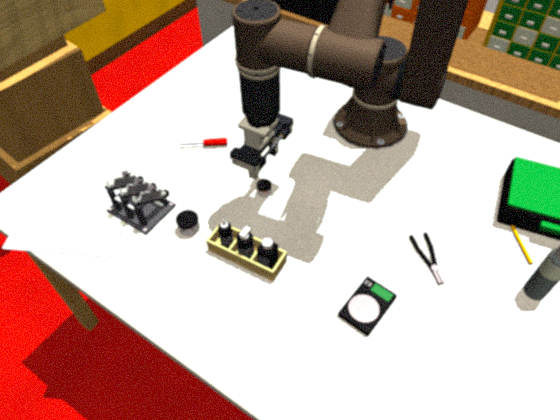

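View pics/s1t.png

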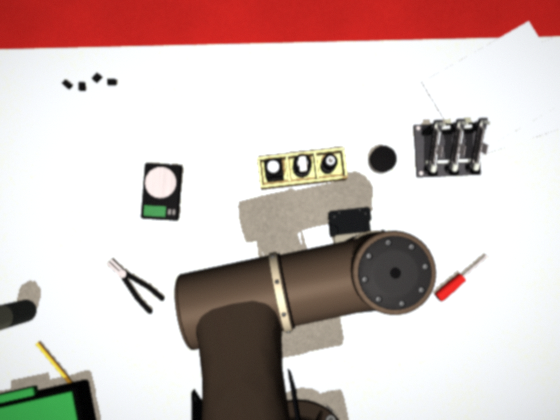

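Run:
```python
from h import *
import pickle
T,S=pickle.load(open("ts2.pkl","rb"))
ct=sub(T,(364,140,402,178),45)
P=plane(T,ct,.044)[:,:2];print("lid T",fitc(P))
ct=sub(S,(172,205,204,236),65);P=plane(S,ct,.044)[:,:2];print("lid S",fitc(P))
# row scan: along row line px from caddy to jig
y=np.array([0,1.]);c=np.array([.642,-.024]);ps=np.radians(5)
u=np.array([np.sin(ps),-np.cos(ps)])
g=T["image"].astype(float)
G=cv2.resize(T["image"],None,fx=4,fy=4,interpolation=cv2.INTER_CUBIC)
def edge(z,lo,hi,off,f):
    s=np.arange(lo,hi,.0005);n=np.array([np.cos(ps),np.sin(ps)])
    X=c+s[:,None]*u+off*n
    p=proj(T,np.c_[X,np.full(len(s),z)])
    v=cv2.remap(T["image"],p[:,0].astype(np.float32).reshape(1,-1),p[:,1].astype(np.float32).reshape(1,-1),cv2.INTER_CUBIC)[0].astype(int)
    return s,f(v)
for off in(-.033,.033,-.02,.02):
    s,v=edge(.045,.085,.115,off,lambda v:v[:,0]-v[:,2]);i=np.where(v>14)[0];print("caddy end s",off,s[i[-1]])
    s,v=edge(-0.0,-.115,-.085,off,lambda v:v[:,0]-v[:,2])
    s,v=edge(.045,-.115,-.085,off,lambda v:v[:,0]-v[:,2]);i=np.where(v>14)[0];print("  caddy other end s",off,s[i[0]])
for off in(-.01,0,.02,.03):
    for z in(0.,.006):
        s,v=edge(z,.23,.30,off,lambda v:v.max(1));i=np.where(v<65)[0];print("jig edge s",off,z,s[i[0]])
```

```text
lid T (array([ 0.65706377, -0.20480243,  0.02866641]), np.float64(0.000803873891179064))
lid S (array([ 0.6636508 , -0.20003088,  0.03282628]), np.float64(0.003951109472426619))
caddy end s -0.033 0.10050000000000002
  caddy other end s -0.033 -0.09849999999999999
caddy end s 0.033 0.09750000000000002
  caddy other end s 0.033 -0.09749999999999999
caddy end s -0.02 0.09900000000000002
  caddy other end s -0.02 -0.09899999999999999
caddy end s 0.02 0.09850000000000002
  caddy other end s 0.02 -0.09899999999999999
jig edge s -0.01 0.0 0.26750000000000007
jig edge s -0.01 0.006 0.266
jig edge s 0 0.0 0.26850000000000007
jig edge s 0 0.006 0.267
jig edge s 0.02 0.0 0.2705000000000001
jig edge s 0.02 0.006 0.269
jig edge s 0.03 0.0 0.2705000000000001
jig edge s 0.03 0.006 0.269
```

Emit:
jog_arm:
  steps:
    - [0,-0.004,0.02,0.001,0]
    - [0,0,0.025,0,0]
    - [0,0,0.025,0,0]
    - [0,0,0.02,0,0]
    - [0,0,0.01,0,0]
    - [0,0,0.003,0,0]
    - [0,0,0,0,0]
    - [0,0,0,0,0]
    - [1,0,0,0,0]
    - [1,0,0,0,0]
    - [1,0,0,0,0]
    - [1,0,0,0,0]

```text
time_s: 27.5
tcp_pos: [0.4447, -0.1135, 0.0261]
eef_rot: [-90.0, 0.1, -175.2]
contact_force: [-0.2, -0.1, 1.0]
gripper_width: 0.0663
```

Emit:
jog_arm:
  steps:
    - [1,0,0,0,0]
    - [1,0,0,0,0]
    - [1,0,0,0,0]
    - [1,0,0,0,0]
    - [1,0,0,0,0]

```text
time_s: 27.92
tcp_pos: [0.4441, -0.1136, 0.0256]
eef_rot: [-90.0, -0.0, -175.2]
contact_force: [-1.5, 0.9, 2.6]
gripper_width: 0.0433
```

```bash
python3 go.py .4395 -.1128 .15 .657 -.2065 .15 .657 -.2065 .071
```

```text
t 27.92 p [ 0.4441 -0.1136  0.0256] rot [ -90.    -0.  -175.2] F [-1.5  0.9  2.6] w 0.0433 j [ 10.  16. -41.  -0. -32.  -6.]
to [ 0.4395 -0.1128  0.15  ] tool d [ 0.0045 -0.1244 -0.0011] min rows 4
to [ 0.657  -0.2065  0.15  ] tool d [-2.089e-01 -1.000e-04  1.116e-01] min rows 6
to [ 0.657  -0.2065  0.071 ] tool d [-0.     0.079 -0.   ] min rows 2
```

Emit:
jog_arm:
  steps:
    - [1,0,-0.015,0,0]
    - [1,0,-0.035,0,0]
    - [1,0,-0.04,0,0]
    - [1,0,-0.035,0,0]
    - [1,-0.02,0,0.011,0]
    - [1,-0.028,0,0.015,0]
    - [1,-0.028,0,0.015,0]
    - [1,-0.028,0,0.015,0]
    - [1,-0.028,0,0.015,0]
    - [1,-0.028,0,0.015,0]
    - [1,-0.024,0,0.013,0]
    - [1,-0.02,0,0.011,0]

```text
time_s: 28.92
tcp_pos: [0.6584, -0.207, 0.1496]
eef_rot: [-90.0, -0.0, -175.2]
contact_force: [0.3, 0.3, -0.4]
gripper_width: 0.043
```

Emit:
jog_arm:
  steps:
    - [1,0,0,0,0]
    - [1,0,0,0,0]
    - [1,0,0,0,0]

```text
time_s: 29.17
tcp_pos: [0.656, -0.2059, 0.1497]
eef_rot: [-90.0, -0.1, -175.2]
contact_force: [-1.1, 0.2, -0.8]
gripper_width: 0.0427
```

```bash
python3 go.py .657 -.2065 .073; python3 snap.py scene s2 90 150 290 290
```

```text
t 29.17 p [ 0.656  -0.2059  0.1497] rot [-9.000e+01 -1.000e-01 -1.752e+02] F [-1.1  0.2 -0.8] w 0.0427 j [ -1.  26.  -5.  -0. -60.   6.]
to [ 0.657  -0.2065  0.073 ] tool d [-0.001   0.0767  0.0007] min rows 2
```

View pics/s2.png

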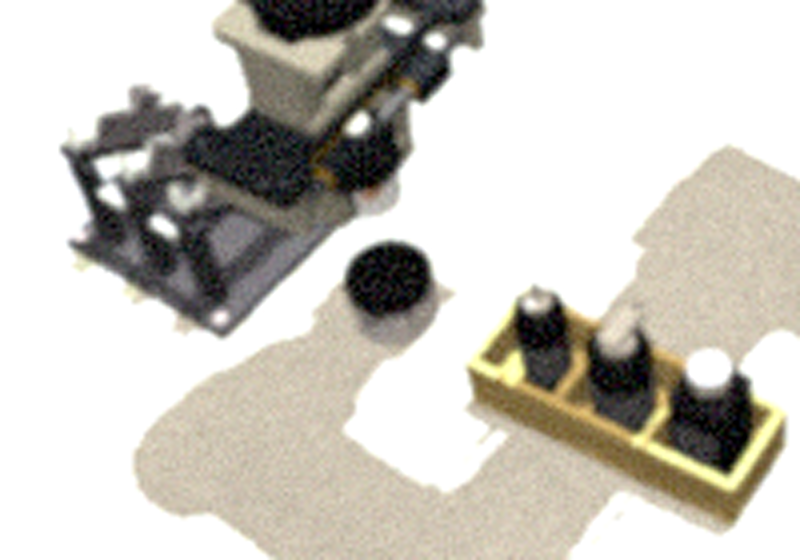

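Run:
```python
from h import *
import pickle
T,S=pickle.load(open("ts2.pkl","rb"))
print((proj(S,[[.657,-.207,.044],[.656,-.206,.124],[.656,-.206,.160]])-[90,150]+.5)*4)
```

```text
[[388.96940746 274.37388414]
 [370.85439131 195.78642951]
 [361.02611525 157.81790376]]
```

Emit:
jog_arm:
  steps:
    - [1,0,0.02,0,0]
    - [1,0,0.02,0,0]
    - [1,0,0.015,0,0]
    - [1,0,0.01,0,0]
    - [1,0,0.005,0,0]
    - [1,0,0,0,0]
    - [1,0,0,0,0]

```text
time_s: 29.8
tcp_pos: [0.657, -0.206, 0.0813]
eef_rot: [-90.0, 0.0, -175.2]
contact_force: [0.8, -0.7, -0.2]
gripper_width: 0.0427
```

```bash
python3 go.py .657 -.2065 .072; python3 snap.py scene s3 90 150 290 290
```

```text
t 29.8 p [ 0.657  -0.206   0.0813] rot [ -90.     0.  -175.2] F [ 0.8 -0.7 -0.2] w 0.0427 j [ -1.  29.  -8.   0. -52.   6.]
to [ 0.657  -0.2065  0.072 ] tool d [0.0001 0.0093 0.0005] min rows 1
```

View pics/s3.png

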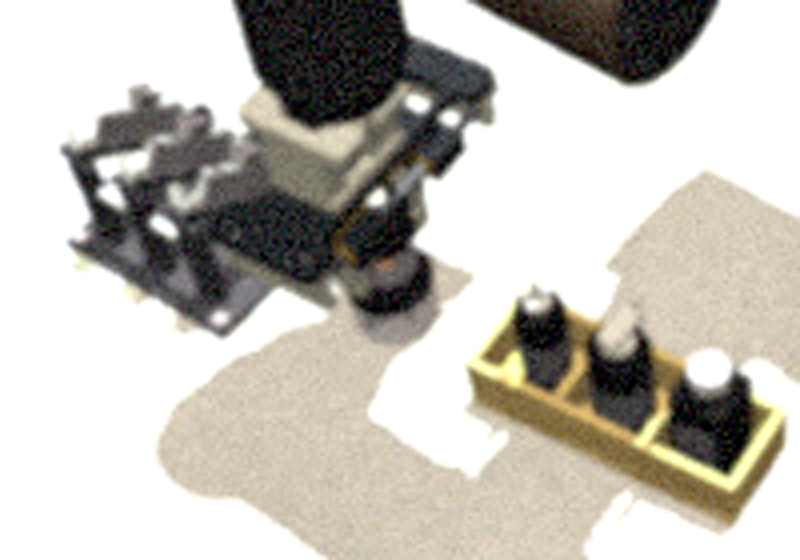

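Emit:
jog_arm:
  steps:
    - [1,0,0.005,0,0]
    - [1,0,0.003,0,0]
    - [1,0,0.0025,0,0]
    - [1,0,0,0,0]
    - [1,0,0,0,0]

```text
time_s: 30.27
tcp_pos: [0.6567, -0.2061, 0.07]
eef_rot: [-90.0, -0.0, -175.2]
contact_force: [0.1, -0.6, -0.9]
gripper_width: 0.043
```

Emit:
jog_arm:
  steps:
    - [0,0,0,0,0]
    - [0,0,0,0,0]
    - [0,0,0,0,0]
    - [0,0,0,0,0]
    - [0,0,0,0,0]
    - [0,0,0,0,0]
    - [0,0,0,0,0]
    - [0,0,-0.01,0,0]
    - [0,0,-0.03,0,0]
    - [0,0,-0.04,0,0]
    - [0,0,-0.04,0,0]

```text
time_s: 31.18
tcp_pos: [0.6561, -0.2061, 0.1913]
eef_rot: [-90.0, -0.1, -175.2]
contact_force: [0.7, -0.9, 0.9]
gripper_width: 0.0874
```

Emit:
jog_arm:
  steps:
    - [0,0.03,0,0,0]
    - [0,0.035,0,0,0]
    - [0,0.035,0,0,0]
    - [0,0.035,0,0,0]
    - [0,0.035,0,0,0]
    - [0,0.03,0,0,0]
    - [0,0,0,0,0]

```text
time_s: 31.77
tcp_pos: [0.4524, -0.2228, 0.1911]
eef_rot: [-90.1, -0.0, -175.3]
contact_force: [-1.0, 0.6, -1.5]
gripper_width: 0.0877
```

```bash
python3 go.py; python3 snap.py scene f1 90 150 290 290;python3 snap.py top f1t 240 110 440 210; python3 snap.py top f2t
python3 - <<'E'
from h import *
from plant import r
T=r.capture("top");S=r.capture("scene")
import pickle;pickle.dump((T,S),open("ts3.pkl","wb"))
A=pickle.load(open("ts.pkl","rb"))
ct=sub(T,(364,140,402,178),45);P=plane(T,ct,.044)[:,:2];print("outer",fitc(P))
E
```

```text
t 31.77 p [ 0.4524 -0.2228  0.1911] rot [ -90.1   -0.  -175.3] F [-1.   0.6 -1.5] w 0.0877 j [ -4.   7. -25.  -0. -58.   9.]
outer (array([ 0.65646331, -0.20531216,  0.02942876]), np.float64(0.0007338491772222595))
```

View pics/f1.png

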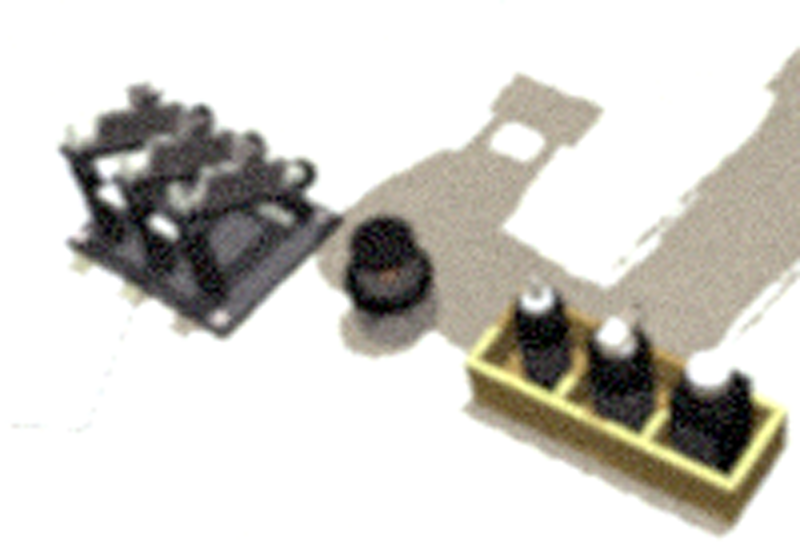

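View pics/f1t.png

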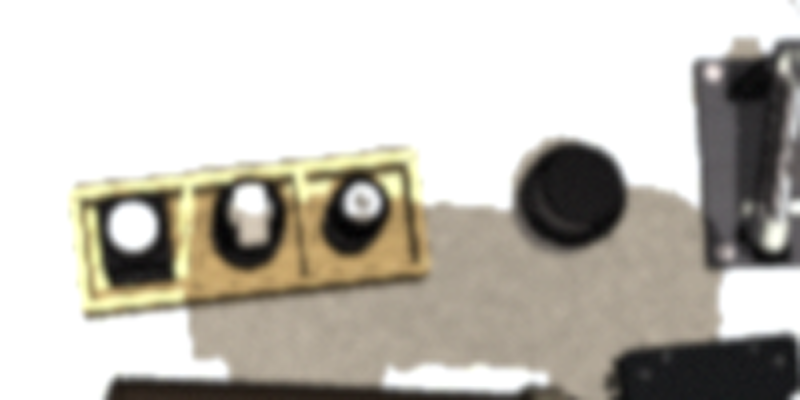

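View pics/f2t.png

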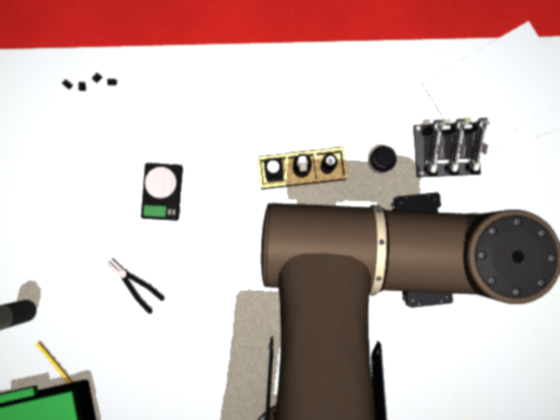

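Run:
```python
from h import *
import pickle
T,S=pickle.load(open("ts3.pkl","rb"))
k=12;a=np.linspace(0,6.28,80)
for n,c,(x0,y0,x1,y1),gn,wc in(("T",T,(362,138,402,178),6,(.6565,-.2053)),("S",S,(168,195,208,245),5,(.6565,-.2065))):
    im=np.clip(cv2.resize(cv2.GaussianBlur(c["image"],(0,0),.8)[y0:y1,x0:x1,::-1],None,fx=k,fy=k,interpolation=cv2.INTER_CUBIC).astype(int)*gn,0,255).astype(np.uint8)
    for R,z,col in((.03,.044,(0,0,255)),(.022,.08,(0,255,0))):
        p=((proj(c,np.c_[wc[0]+R*np.cos(a),wc[1]+R*np.sin(a),0*a+z])-[x0,y0]+.5)*k).round().astype(np.int32);cv2.polylines(im,[p],True,col,1)
    cv2.imwrite(f"pics/cc{n}.png",im)
```

```text
(no output)
```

View pics/ccT.png

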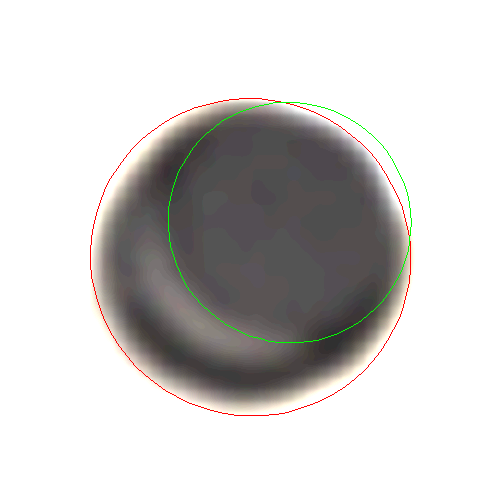

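View pics/ccS.png

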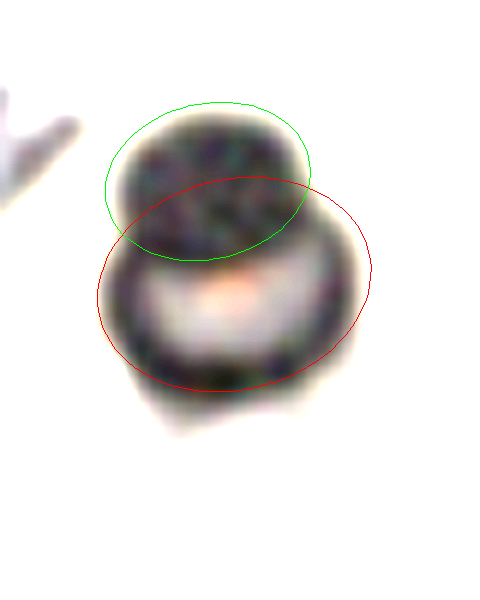

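```bash
python3 snap.py scene f3
python3 - <<'E'
from h import *
import pickle
A=pickle.load(open("ts.pkl","rb"));B=pickle.load(open("ts3.pkl","rb"))
for i,n,bx in((0,"scale",(135,155,190,225)),(0,"pliers",(105,255,170,315)),(1,"screwdriver",(200,134,229,150)),(1,"scaleS",(335,272,400,335)),(1,"pliersS",(405,230,448,286))):
    x0,y0,x1,y1=bx
    a=cv2.GaussianBlur(A[i]["image"][y0:y1,x0:x1].max(2),(0,0),1).astype(np.float32);b=cv2.GaussianBlur(B[i]["image"][y0:y1,x0:x1].max(2),(0,0),1).astype(np.float32)
    print(n,cv2.phaseCorrelate(a,b),np.abs(a-b).mean())
E
```

```text
scale ((-0.01878245062645334, 0.0010974199368689597), 0.9852826975010059) 20.903637
pliers ((0.06549472058721051, 0.019340237679521977), 1.064242755152561) 24.936153
screwdriver ((0.024686217503512964, 8.80619206808614), 0.05936383754014969) 33.456898
scaleS ((-0.035321308478124536, 0.012870453221708544), 1.0316839105346136) 3.294017
pliersS ((0.5360687758250826, 0.031032808507156062), 0.9820567999945746) 3.532392
```

View pics/f3.png

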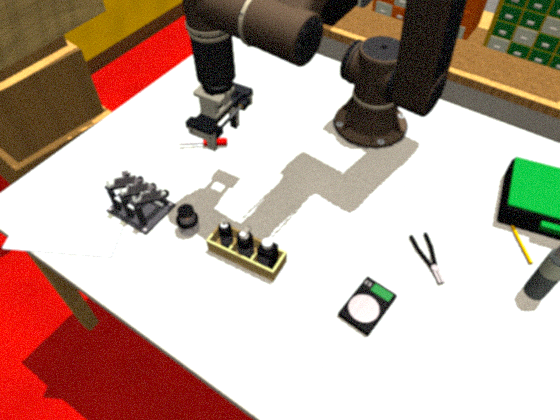

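```bash
python3 -c "
from plant import r
print(r.get_state()['time_s'],r.close_job())"
```

```text
the job is handed in; nothing more can be done
32.0667 None
```

The bench is laid out as asked, in the order asked, and I handed the job in at 32 s of the 128 s allowed. The job returned no verdict, so what follows rests on my own last pictures.

- **Bottles:** The last pictures show all three upright in their wells. The glue is in the well nearest the jig, the accelerator in the middle, and the primer in the far well.
- **Wide jar:** In the top camera it measures within about 2 mm of midway between caddy and jig, and within about 1 mm of the line of wells. The oblique camera disagreed by up to about 7 mm. Its fit was poor (4 mm residual), so I relied on the top view.
- **Small jar:** It stands on the wide jar's lid, but looks 1 to 3 mm off centre, toward the caddy. I left it there rather than risk gripping it again.
- **Scale and pliers:** The scale matches its starting position in both views. The pliers match in the top view; the oblique view gave a half-pixel shift, probably noise.
- **Screwdriver:** The automatic comparison failed because the gripper partly hid the handle. An unobstructed picture taken after the nearby primer was moved showed no visible change in its place, and its blade was in the same place in the last picture.
- **Forces:** The readings at the ends of the moves reached at most about 7 N, against the 40 N and 120 N limits.

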